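# Hang a plating jig in the low drying cabinet

## Robot

A 7-joint arm with a two-finger parallel gripper is mounted at the origin on a cart in front of the work surface, level with it; the furniture and walls round the work are solid. World frame = base frame: x ahead of the robot, y to its left, z up, the work surface at z = 0. Lengths are in m, angles in rad, forces in N, time in s.
With the tool pointing down it reaches from about 0.4 to 0.85 m from the base axis. Payload 4.4 kg.
Tool frame: the origin (TCP) lies at the very end of the fingers, on their centre line; the grasp point (between the pads) lies 19 mm behind it (bot.grasp_offset is the distance from the TCP to the grasp point, in m); z points along the fingers, y is the line along which they close (so a half turn about z gives the same grasp; the last joint's range is limited). The gripper opens to 94 mm and grips with 3 to 60 N. Pads are 16 mm wide; open, the fingers measure 119 mm over their backs; the gripper's body (75 mm by 177 mm) begins 78 mm behind the grasp point.
Start: joints at [-1.234, 0.628, 0.038, 1.517, -0.027, 0.996, -0.02], TCP at [0.255, 0.598, 0.205] pointing down, gripper open.
Joint ranges: [-3.06, 3.06], [-0.37, 2.12], [-1.25, 1.32], [0.18, 2.47], [-1.1, 4.24], [0.23, 1.98], [-2.94, 2.94]. Speed limits (rad/s): [2.57, 2.57, 3.14, 3.14, 3.14, 3.14, 3.14].

## Interface

Orientations are given as a 3x3 rotation matrix whose columns are the frame's x, y, z axes.
In Python, from cell import get_obs, cams, bot, spotter gives the robot as it stands. The module is installed in compiled form; this text tells all that it offers.
- The arm moves only by the tool apply_moves, never from a script. Its argument "targets" is a list of rows, each an object of numbers: "tx", "ty", "tz": the shift along the tool's x, y, z in units of 250 mm (1.0 is 250 mm); "ax", "ay", "az": the turn, a rotation vector about the tool's x, y, z in units of 180 degrees (1.0 is 180 degrees). In form: [{"tx": .., "ty": .., "tz": .., "ax": .., "ay": .., "az": ..}, ...]. A call has 1 to 8 rows; each row is the pose to reach, as a shift and turn from the pose commanded when the call began, along the tool's axes at that moment, turning the shorter way round; what a row does not reach only later rows make up. A row lasts 1/10 s, in which the tool goes at most 50 mm and 8.59 degrees, less where a joint would pass 70% of its speed; a pose out of reach is approached as far as the arm can. A call with a number of a shift or a turn outside -1 to 1 is refused whole. A call with a gripper value outside its range is refused whole. "jaw" is the closure, from 0 (fully open) to 1 (shut), set as the call begins (left out, the last holds). The fingers move at their own pace and stop on an object; "grip_force" is the grip in N (left out, the last holds). Time passes only in rows, so rows that repeat a pose let the fingers close. It gives the time, the measured TCP pose, the force, the opening and the grip force at its end, in the units of the state.
- get_obs(): the state, without advancing time (a new reading comes with each control period).
- cams.camera(name): name is "side" or "top"; returns the picture (480x640x3 uint8, red, green, blue); there is no depth.
- cams.get_calibration(name): a dict with "intrinsics" (3x3 intrinsics, pixels), "dist" ([k1, k2, p1, p2, k3] as OpenCV has them; the pictures are not rectified), "rvec" (rotation vector, rad) and "tvec" (3), from world to camera coordinates, as OpenCV has them. Camera axes: x right, y down, z forward; pixel columns grow to the right and rows downward; lengths in m; the calibration is good to about 2 mm. A picture is of the moment at which its call begins. get_calibration takes no time and is no camera call.
- bot.finish_job(): hands the job in; it is judged then, once.
Trained networks look in the newest picture that a camera, given by its name, has taken for a name from the list of things; names that differ only in an ending like _2 or _b are one class to them, and where a whole thing is asked for, a point or a joint stands for the part that bears it (a point fixed in the world has none). Each returns a list of dicts, best first, with "p" (0 to 1); they miss things now and then, are a little off and sometimes report something else, mostly with a low value. They report only what shows in the picture. A call takes as long as a camera call.
- spotter.cut_out(thing, camera): "region" (480x640 bool, what is visible of it) and "box" ([centre column, centre row, width, height] in pixels, round what is visible of it).
The state is a dict: "time_s": time; "joints": joint angles; "qd": joint speeds; "joint_torque": joint torques, N m; "tcp_pos": TCP position; "tool_rot": TCP orientation; "wrist_force": force on the tool from outside, world axes, zero at the start; "torque": the same for the moment, N m; "finger_gap": finger opening in m; "grasp_force": force on a finger pad.
Only numpy, scipy, OpenCV 4.12 (cv2) and the standard library are available. Lean on these libraries where they do the work, as an engineer would, in place of code of your own. Each camera call takes 0.05 s, during which the arm holds its last target. There are 200 camera calls.

## Task

The long plating jig in the draining rack has drained and is to dry: take it out, lay it down flat on the bench and let go so that you can take it again by its handle end, then tilt it in under the front lip of the low drying cabinet and hang it by its eye on the free hook at the back, hanging still. Leave the short jig in the rack, the jig that already hangs on the other hook, and everything else on the bench where they are.

Things in the scene. Friction and masses are not known exactly. Their poses are not given: they have to be found in the camera images.
- long_jig: flat ladder-shaped copper jig to hang, 179 mm long, 0.1 to 0.2 kg: two 8 mm square rails (60 mm wide over both, 100 long), four cross bars, an eye past one end, a black dipped handle past the other. Origin: frame centre, mid-thickness. x runs handle to eye, y is the flat side's normal, z across; symmetrical in y and z. Starts on its long edge in the rack: z up, centre 36 mm, top 66 mm up; lying flat, centre 5 mm up
- jig_eye (a point): centre of the long jig's eye: 25 mm clear inside, 38 mm outside, on the jig's centre line 68 mm from its origin towards +x. Axes as the jig's; the eye's hole runs along y
- jig_handle (a point): centre of the long jig's handle, on the centre line 69 mm from the jig's origin towards -x: 46 mm long, 18 mm wide (jig's z), 12 mm thick (jig's y)
- short_jig: a shorter jig of the same kind with three cross bars, 143 mm long, 60 mm wide, standing likewise in the rack, 72 mm beside the long one (either side); it stays there. Origin and axes like the long jig's
- draining_rack: low wire draining rack, fixed: drip tray 109 x 125 mm, floor 6 mm up, with six wire hoops, 18 mm apart and 36 mm high, that stand lengthwise beside the jigs. Origin at the centre of its underside; x runs along the jigs, z up. The jigs stand in its two outermost slots, 36 mm either side of the middle
- drying_cabinet: white drying cabinet, fixed: 160 deep, 260 wide, 291 mm high, open in front (local -x), walls 6 mm. Origin at the centre of its underside, z up. Front edge at local x = -80 mm, inner back wall at +74 mm, roof inside at z = 283 mm (exhaust spigot on top to 306 mm); a thin lip hangs from the roof at the front edge down to z = 238 mm; inner floor at z = 34 mm
- free_hook: empty hook of 7 mm steel rod on the cabinet's back wall, 55 mm left or right of its middle. Origin on the rod's centre line at the bend where an eye rests: 217 mm above the bench, 115 mm behind the front edge. Axes as the cabinet's. From the bend the prong rises to the front at 55 degrees, ending 19 mm ahead and 27 mm up; the stalk runs back, rising slightly, to the wall 39 mm behind
- free_hook_tip (a point): centre of the rounded end of the free hook's prong, higher than the lower edge of the cabinet's front lip
- bench_vice: green bench vice clamped to the front left edge of the bench, fixed in place, 177 x 121 mm, 112 mm high, origin at the centre of its underside. The room's other furniture near the work: a blue drawer cabinet, 265 mm high, at the back left (world x beyond 0.72 m, y from 0 to 0.33 m)
- hung_jig: a jig like the long one, already hanging by its eye from the cabinet's other hook, 110 mm beside the free one; loose on its hook. Origin at the centre of its eye, z up along it when hanging
- beaker: bystander: empty clear glass beaker, 62 mm wide, 75 mm high, origin at the centre of its underside
- bottle: bystander: small white bottle with a screw cap, 36 mm wide, 73 mm high, origin at the centre of its underside
- timer: bystander: round wind-up kitchen timer, 62 mm wide, 37 mm high, origin at the centre of its underside
- buff: bystander: felt polishing wheel lying flat, 50 mm wide, 12 mm high, origin at the centre of its underside
- plier: bystander: pliers with dark dipped grips lying flat, 53 x 135 mm, 11 mm high, origin at the centre of its underside
- brush: bystander: brass-wire brush with wooden handle lying down, 23 x 165 mm, 22 mm high, origin at the centre of its underside

How it is judged:
On the way:
1. the long jig lies flat on the bench, let go ((angle between long_jig's own y axis and vertical below 0.3 rad or angle between long_jig's own y axis and vertical above 2.84 rad) and height (world z) of long_jig below 0.03 m and contact force between the fingers and long_jig below 0.1 N), for 0.2 s.
At the end, for the whole second after the job is handed in: the long jig hangs by its eye on the free hook: the hook bears its weight (more than 0.5 N), the eye's centre is within 15 mm sideways and 20 mm in height of the hook's bend and between prong and wall, the jig hangs within 0.3 rad of vertical, still, clear of the other jig (x of jig_eye in the frame of free_hook between -0.026 and 0.036 m and y of jig_eye in the frame of free_hook between -0.015 and 0.015 m and z of jig_eye in the frame of free_hook between -0.02 and 0.02 m and angle between long_jig's own x axis and vertical below 0.3 rad and contact force between long_jig and free_hook above 0.5 N and linear speed of long_jig below 0.03 m/s and angular speed of long_jig below 0.4 rad/s and contact force between long_jig and hung_jig below 0.1 N); the robot touches nothing.
It fails at once if the short jig moved more than 30 mm (distance of short_jig from where it was at the start of the episode above 0.03 m).
It fails at once if the jig already hanging was moved more than 50 mm or knocked off (distance of hung_jig from where it was at the start of the episode above 0.05 m).
It fails at once if a bystander on the bench (beaker, bottle, timer, buff, pliers, brush) moved more than 30 mm (distance of any of beaker, bottle, timer, buff, plier, brush from where it was at the start of the episode above 0.03 m).
It also fails if it takes over 70 s, if anything falls off the work surface, if the arm or the gripper's body presses on something with over 40 N, if the wrist force passes 120 N, or if a joint passes its speed limit or range.

## Working session

There is one attempt and no reset: what is moved stays moved. The work goes in short steps, Python scripts to look and compute and a tool call to move; the robot and the scene stay as the last step left them, time stands still between calls to the robot, and variables do not carry over. Pictures are saved under pics/ and viewed, at most 10 in all, crops included, and the job is handed in when it is done.

Besides the shell and the picture viewer there is one more tool, called after "Emit:" as name(argument=value, ...) on one line, values as JSON. apply_moves: Moves the arm, as the interface text tells. Shifts and turns lie within -1 to 1; 1 stands for 250 mm of shift or 180 degrees of turn. Its arguments: {"type":"object","properties":{"targets":{"type":"array","items":{"type":"object","properties":{"tx":{"type":"number"},"ty":{"type":"number"},"tz":{"type":"number"},"ax":{"type":"number"},"ay":{"type":"number"},"az":{"type":"number"}}}},"jaw":{"type":"number"},"grip_force":{"type":"number"}},"required":["targets"]}

```bash
mkdir -p pics; python3 - <<'E'
from cell import get_obs, cams, bot, spotter
import cv2,numpy as np
for n in ("side","top"):
    im=cams.camera(n); cv2.imwrite(f"pics/{n}0.png",im[:,:,::-1])
    c=cams.get_calibration(n); R=cv2.Rodrigues(np.array(c["rvec"]))[0]; print(n,"pos",-R.T@np.array(c["tvec"]).ravel(),"fwd",R[2],"f",c["intrinsics"][0][0],c["dist"])
    for t in ["long_jig","short_jig","draining_rack","drying_cabinet","free_hook","hung_jig","jig_eye","jig_handle","beaker","bottle","timer","buff","plier","brush","bench_vice"]:
        r=spotter.cut_out(t,n); print(t,[(round(d["p"],2),np.round(d["box"]).astype(int).tolist()) for d in r[:3]])
o=get_obs(); print(o)
E
```

```text
side pos [ 0.01667474 -1.444765    1.27655057] fwd [ 0.26782323  0.75315589 -0.60085516] f 622.2868491860795 [-0.14487099  0.          0.          0.          0.        ]
long_jig [(0.73, [347, 328, 44, 41])]
short_jig [(0.89, [327, 319, 27, 26]), (0.73, [345, 330, 46, 39])]
draining_rack [(0.67, [342, 333, 54, 42]), (0.39, [350, 330, 36, 37])]
drying_cabinet [(0.57, [379, 230, 92, 142])]
free_hook []
hung_jig []
jig_eye [(0.86, [349, 331, 36, 35]), (0.42, [278, 204, 20, 17])]
jig_handle [(0.57, [349, 332, 44, 45])]
beaker []
bottle [(0.46, [322, 189, 11, 22])]
timer [(0.78, [276, 205, 17, 16]), (0.22, [346, 328, 44, 43])]
buff [(0.44, [320, 285, 12, 13])]
plier [(0.52, [275, 272, 37, 17]), (0.3, [287, 314, 33, 34])]
brush [(0.81, [289, 316, 32, 36])]
bench_vice [(0.6, [378, 232, 93, 140])]
top pos [ 0.3263522  -0.04458851  1.37096716] fwd [ 0.17521127  0.01244764 -0.98445217] f 512.9701511879928 [-0.12060469  0.          0.          0.          0.        ]
long_jig [(0.74, [350, 189, 126, 107]), (0.67, [446, 271, 36, 58])]
short_jig [(0.71, [423, 285, 26, 45])]
draining_rack [(0.56,
[... 574 characters left out ...]
1998232]), 'qd': array([-0.00025388,  0.00028987,  0.00152913,  0.00099012, -0.0003251 ,
        0.00076752, -0.00133413]), 'joint_torque': array([-2.73626001e-04, -5.49589384e+01,  1.14295397e+00, -1.86939222e+01,
       -5.23802836e-02,  1.58044556e-02,  1.58728267e-05]), 'tcp_pos': array([0.25476564, 0.59801129, 0.20546921]), 'tool_rot': array([[-9.19972685e-01,  3.91982472e-01, -2.53871932e-05],
       [ 3.91982471e-01,  9.19972685e-01,  1.90043104e-05],
       [ 3.08048808e-05,  7.53211179e-06, -9.99999999e-01]]), 'wrist_force': array([ 0.09787638, -0.14728055, -0.5172882 ]), 'torque': array([ 0.03747894, -0.00268053, -0.00546785]), 'grasp_force': 0.0, 'finger_gap': 0.09393652716881541}
```

```bash
python3 - <<'E'
import cv2
a=cv2.imread("pics/top0.png"); cv2.imwrite("pics/top0c.png",cv2.resize(a[120:345,180:480],None,fx=2.66,fy=2.66,interpolation=cv2.INTER_CUBIC))
a=cv2.imread("pics/side0.png"); cv2.imwrite("pics/side0c.png",cv2.resize(a[150:360,220:480],None,fx=2.8,fy=2.8,interpolation=cv2.INTER_CUBIC))
E
```

```text
(no output)
```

View pics/top0c.png

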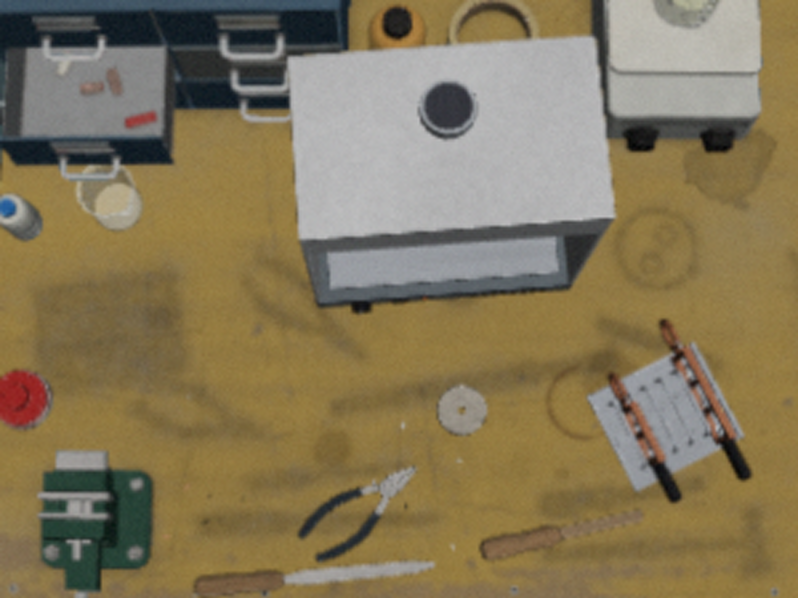

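View pics/side0c.png

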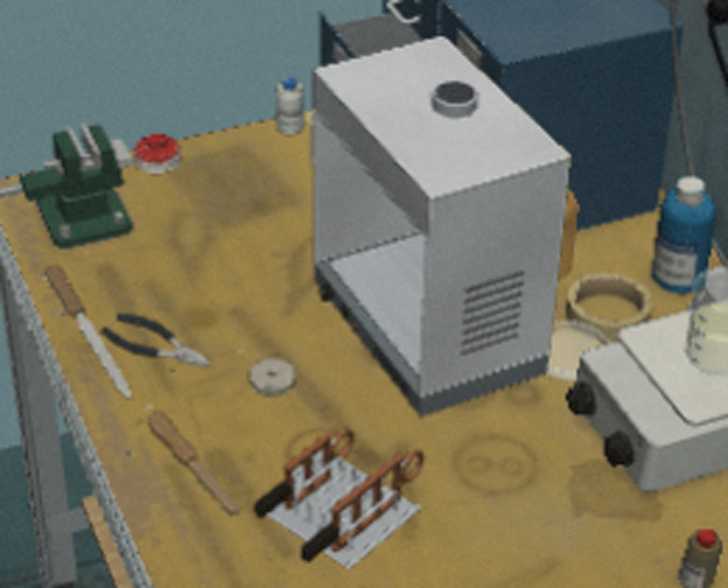

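The pictures show the cabinet with its roof corners at top-crop (289,57), (597,38), (612,215) and (301,240). It is turned slightly to the right. The rack is at bottom right, with the long jig on its outer (right) side, and its handle end at (740,460) points towards the robot. The hooks aren't visible, so next I'll fit the poses and zoom into the cabinet opening.

```bash
cat > h.py <<'E'
import cv2,numpy as np
from cell import get_obs,cams,bot,spotter
from scipy.optimize import least_squares
from scipy.spatial.transform import Rotation as Rn
C={n:cams.get_calibration(n) for n in ("side","top")}
def proj(P,n):
    c=C[n]; return cv2.projectPoints(np.array(P,float).reshape(-1,1,3),np.array(c["rvec"]),np.array(c["tvec"]),np.array(c["intrinsics"]),np.array(c["dist"]))[0].reshape(-1,2)
def ray(uv,n):
    c=C[n]; R=cv2.Rodrigues(np.array(c["rvec"]))[0]
    x=cv2.undistortPoints(np.array([[uv]],float),np.array(c["intrinsics"]),np.array(c["dist"])).ravel()
    return -R.T@np.array(c["tvec"]).ravel(), R.T@np.array([x[0],x[1],1])
def atz(uv,n,z):
    o,d=ray(uv,n); return o+d*(z-o[2])/d[2]
def fit(obs,x0):  # obs: (local xyz, cam, uv); x,y,yaw
    def w(p,L): c,s=np.cos(p[2]),np.sin(p[2]); return [p[0]+c*L[0]-s*L[1],p[1]+s*L[0]+c*L[1],L[2]]
    f=lambda p: np.concatenate([proj(w(p,L),n)[0]-uv for L,n,uv in obs])
    r=least_squares(f,x0,loss="soft_l1"); return r.x,np.round(r.fun.reshape(-1,2),1)
E
python3 - <<'E'
from h import *
t=lambda u,v:np.array([u/2.66+180,v/2.66+120]); s=lambda u,v:np.array([u/2.8+220,v/2.8+150])
h=.291
o=[((.08,.13,h),"top",t(289,57)),((.08,-.13,h),"top",t(597,38)),((-.08,-.13,h),"top",t(612,215)),((-.08,.13,h),"top",t(301,240)),((-.08,.13,0),"top",t(318,305)),((-.08,-.13,0),"top",t(575,289)),
((.08,.13,h),"side",s(440,38)),((-.08,.13,h),"side",s(315,70)),((-.08,-.13,h),"side",s(428,200)),((.08,-.13,h),"side",s(568,157)),((-.08,-.13,0),"side",s(422,412))]
print(fit(o,[.7,0,0]))
c,_=fit(o,[.7,0,0])
# rack
for z,uv in [(0,(590,398)),(0,(640,490)),(0,(745,433)),(0,(693,343))]: print("rack",atz(t(*uv),"top",.006))
print("eye",atz(t(667,325),"top",.036),atz(t(671,347),"top",.036)); print("handle end",atz(t(741,475),"top",.036),"hstart",atz(t(728,440),"top",.036))
print("S eye",atz(s(413,465),"side",.036),"hend",atz(s(308,552),"side",.036),"short hend",atz(t(673,497),"top",.036),"short eye tip",atz(t(613,376),"top",.036))
for n,uv in [("buff",(462,410)),("plier",(360,515)),("brush",(560,535)),("knife",(310,578)),("beaker",(110,200)),("timer",(22,398))]: print(n,atz(t(*uv),"top",.01))
a=cv2.imread("pics/side0.png")[160:305,325:430]; a=cv2.resize(a,None,fx=5,fy=4,interpolation=cv2.INTER_CUBIC)
cv2.imwrite("pics/cab.png",np.clip(255*(a/255.)**0.6,0,255).astype(np.uint8))
E
```

```text
(array([ 0.68351322, -0.09486365,  0.07624239]), array([[ 0.2, -0.7],
       [ 0.2, -1.7],
       [ 2.4,  0.6],
       [ 0.1, -0.2],
       [ 0.6,  1.1],
       [-1.1,  0.1],
       [ 0.2, -2.2],
       [-1.9, -1.5],
       [ 0. , -1.8],
       [ 0.5, -1.4],
       [-1.7,  1.7]]))
rack [ 0.50051116 -0.24543265  0.006     ]
rack [ 0.40784081 -0.29369261  0.006     ]
rack [ 0.46481144 -0.40209901  0.006     ]
rack [ 0.55688212 -0.35223649  0.006     ]
eye [ 0.56999975 -0.31995722  0.036     ] [ 0.54775903 -0.32321447  0.036     ]
handle end [ 0.42036248 -0.38866783  0.036     ] hstart [ 0.45488962 -0.37696862  0.036     ]
S eye [ 0.56402971 -0.32719831  0.036     ] hend [ 0.42401032 -0.39700467  0.036     ] short hend [ 0.39911433 -0.3205493   0.036     ] short eye tip [ 0.51861484 -0.26438229  0.036     ]
buff [ 0.48779753 -0.11589367  0.01      ]
plier [ 0.38281035 -0.01411396  0.01      ]
brush [ 0.36325977 -0.21223172  0.01      ]
knife [0.32067904 0.03490117 0.01      ]
beaker [0.70604705 0.2475082  0.01      ]
timer [0.49852273 0.33007612 0.01      ]
```

View pics/cab.png

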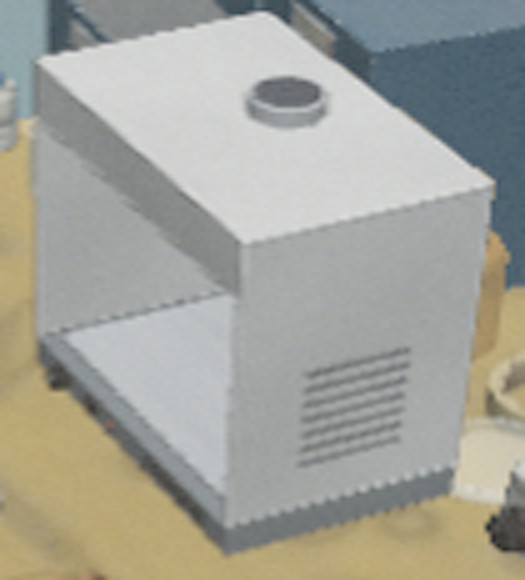

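```bash
python3 - <<'E'
from h import *
c=np.array([0.6835,-.0949]);th=.0762
def W(x,y,z): return [c[0]+np.cos(th)*x-np.sin(th)*y,c[1]+np.sin(th)*x+np.cos(th)*y,z]
def P(*a):
    p=proj(W(*a),"side")[0]; return np.round([(p[0]-325)*5,(p[1]-160)*4]).astype(int).tolist()
print("post",P(-.08,-.13,.2),P(-.08,-.13,.05))
for y in(.055,-.055): print(y,[P(.035,y+dy,z) for dy in(.03,-.03) for z in(.19,.09)],"handle",[P(.035,y+dy,z) for dy in(.009,-.009) for z in(.09,.05)])
E
```

```text
post [233, 345] [223, 505]
0.055 [[228, 158], [222, 262], [275, 198], [268, 303]] handle [[238, 276], [236, 316], [252, 288], [249, 328]]
-0.055 [[317, 233], [308, 339], [369, 277], [358, 384]] handle [[326, 354], [322, 395], [341, 368], [337, 408]]
```

The hung jig is hidden from both cameras, so I'll find the free hook by touch later. First I'll pick the long jig: it's near (0.498, -0.356) at a heading of about 28°.

```bash
cat >> h.py <<'E'
def to(pos,R):
    """shift/turn in move units from present pose to world pos,R (columns)"""
    o=get_obs(); R0=o["tool_rot"]; d=R0.T@(np.array(pos)-o["tcp_pos"])/.25
    r=Rn.from_matrix(R0.T@np.array(R)).as_rotvec()/np.pi
    print("t",np.round(d,3),"a",np.round(r,3),"rows~",max(np.linalg.norm(d)*5,np.linalg.norm(r)*180/8.59))
def rot(z,x):
    z=np.array(z,float);z/=np.linalg.norm(z);x=np.array(x,float);x-=z*(x@z);x/=np.linalg.norm(x);return np.stack([x,np.cross(z,x),z],1)
def hd(a): a=np.radians(a); return np.array([np.cos(a),np.sin(a),0])
E
python3 - <<'E'
from h import *
to([.498,-.356,.205],rot([0,0,-1],hd(28)))
E
```

```text
t [-2.391e+00 -3.129e+00  2.000e-03] a [-0.    -0.     0.716] rows~ 19.690614072931666
```

Emit:
apply_moves(targets=[{"tx": -0.7,"ty": -1.0,"az": 0.24},{"tx": -0.7,"ty": -1.0,"az": 0.24},{"tx": -0.7,"ty": -1.0,"az": 0.24},{"tx": -0.7,"ty": -1.0,"az": 0.24},{"tx": -0.7,"ty": -1.0,"az": 0.24},{"tx": -0.7,"ty": -1.0,"az": 0.24},{"tx": -0.7,"ty": -1.0,"az": 0.24}], jaw=0.4, grip_force=25)

```text
validation failed for argument at $.ta...
```

```bash
python3 - <<'E'
from h import *
o=get_obs();print(o["joints"],o["tcp_pos"],o["finger_gap"])
to([.498,-.356,.205],rot([0,0,-1],hd(28)))
E
```

```text
[-1.23382591  0.62841633  0.03850933  1.51739622 -0.02700059  0.99629049
 -0.01998232] [0.25476564 0.59801129 0.20546921] 0.09393652716881541
t [-2.391e+00 -3.129e+00  2.000e-03] a [-0.    -0.     0.716] rows~ 19.690614072931666
```

Emit:
apply_moves(targets=[{"tx": -0.7,"ty": -0.95,"tz": 0,"ax": 0,"ay": 0,"az": 0.24},{"tx": -0.7,"ty": -0.95,"tz": 0,"ax": 0,"ay": 0,"az": 0.24},{"tx": -0.7,"ty": -0.95,"tz": 0,"ax": 0,"ay": 0,"az": 0.24},{"tx": -0.7,"ty": -0.95,"tz": 0,"ax": 0,"ay": 0,"az": 0.24},{"tx": -0.7,"ty": -0.95,"tz": 0,"ax": 0,"ay": 0,"az": 0.24},{"tx": -0.7,"ty": -0.95,"tz": 0,"ax": 0,"ay": 0,"az": 0.24},{"tx": -0.7,"ty": -0.95,"tz": 0,"ax": 0,"ay": 0,"az": 0.24}], jaw=0.4, grip_force=25)

```text
time_s: 2.3
tcp_pos: [0.3238, 0.3046, 0.2059]
tool_rot: [[-0.394, 0.919, -0.0], [0.919, 0.394, -0.003], [-0.002, -0.001, -1.0]]
wrist_force: [0.4, 0.3, 0.7]
finger_gap: 0.0567
grasp_force: 0.0
```

```bash
python3 - <<'E'
from h import *
o=get_obs();print(o["joints"],o["tcp_pos"],o["finger_gap"])
to([.498,-.356,.205],rot([0,0,-1],hd(28)))
E
```

```text
[-1.02312601  0.34949623  0.27060637  2.06533472 -0.13271231  0.74517499
 -0.26463949] [0.32378469 0.30464654 0.20586474] 0.056690302922221554
t [-2.703 -0.402  0.011] a [0.    0.001 0.474] rows~ 13.664634142371153
```

Emit:
apply_moves(targets=[{"tx": -1,"ty": 0.1,"tz": 0,"ax": 0,"ay": 0,"az": 0.2},{"tx": -1,"ty": 0.1,"tz": 0,"ax": 0,"ay": 0,"az": 0.2},{"tx": -1,"ty": 0.1,"tz": 0,"ax": 0,"ay": 0,"az": 0.2},{"tx": -1,"ty": 0.1,"tz": 0,"ax": 0,"ay": 0,"az": 0.2},{"tx": -1,"ty": 0.1,"tz": 0,"ax": 0,"ay": 0,"az": 0.2},{"tx": -1,"ty": 0.1,"tz": 0,"ax": 0,"ay": 0,"az": 0.2}])

```text
time_s: 2.9
tcp_pos: [0.4499, 0.0859, 0.2062]
tool_rot: [[0.223, 0.975, 0.004], [0.975, -0.223, -0.003], [-0.002, 0.005, -1.0]]
wrist_force: [0.4, 1.0, -0.2]
finger_gap: 0.0568
grasp_force: 0.0
```

```bash
python3 - <<'E'
from h import *
o=get_obs();print(o["joints"],o["tcp_pos"],o["finger_gap"])
to([.498,-.356,.205],rot([0,0,-1],hd(28)))
E
```

```text
[-0.60010515  0.38641112  0.47336319  2.04202375 -0.24612018  0.76338573
 -0.20346251] [0.44990602 0.08585477 0.20623627] 0.05684951955775472
t [-1.68   0.582  0.011] a [ 0.002 -0.     0.273] rows~ 8.889323846100993
```

Emit:
apply_moves(targets=[{"tx": -1,"ty": 0.4,"tz": 0,"ax": 0,"ay": 0,"az": 0.2},{"tx": -1,"ty": 0.4,"tz": 0,"ax": 0,"ay": 0,"az": 0.2},{"tx": -1,"ty": 0.4,"tz": 0,"ax": 0,"ay": 0,"az": 0.2},{"tx": -1,"ty": 0.4,"tz": 0,"ax": 0,"ay": 0,"az": 0.2},{"tx": -1,"ty": 0.4,"tz": 0,"ax": 0,"ay": 0,"az": 0.2},{"tx": -1,"ty": 0.4,"tz": 0,"ax": 0,"ay": 0,"az": 0.2}])

```text
time_s: 3.5
tcp_pos: [0.4915, -0.178, 0.2059]
tool_rot: [[0.749, 0.662, 0.002], [0.662, -0.749, -0.003], [-0.001, 0.003, -1.0]]
wrist_force: [-0.7, 0.6, -0.0]
finger_gap: 0.0566
grasp_force: 0.0
```

```bash
python3 - <<'E'
from h import *
o=get_obs();print(o["joints"],o["tcp_pos"])
to([.498,-.356,.115],rot([0,0,-1],hd(28)))
E
```

```text
[-0.13024138  0.51228516  0.62996618  1.88402028 -0.38568695  0.8659856
 -0.15487187] [ 0.49151088 -0.1779664   0.20585456]
t [-0.452  0.55   0.366] a [0.001 0.    0.075] rows~ 3.999631151033032
```

Move above the jig at z 0.115, then take a close look.

Emit:
apply_moves(targets=[{"tx": -0.45,"ty": 0.55,"tz": 0.1,"ax": 0,"ay": 0,"az": 0.075},{"tx": -0.45,"ty": 0.55,"tz": 0.1,"ax": 0,"ay": 0,"az": 0.075},{"tx": -0.45,"ty": 0.55,"tz": 0.1,"ax": 0,"ay": 0,"az": 0.075},{"tx": -0.45,"ty": 0.55,"tz": 0.1,"ax": 0,"ay": 0,"az": 0.075},{"tx": -0.45,"ty": 0.55,"tz": 0.36,"ax": 0,"ay": 0,"az": 0.075},{"tx": -0.45,"ty": 0.55,"tz": 0.36,"ax": 0,"ay": 0,"az": 0.075},{"tx": -0.45,"ty": 0.55,"tz": 0.36,"ax": 0,"ay": 0,"az": 0.075}])

```text
time_s: 4.2
tcp_pos: [0.4975, -0.3477, 0.1128]
tool_rot: [[0.88, 0.474, -0.005], [0.475, -0.88, 0.005], [-0.002, -0.006, -1.0]]
wrist_force: [-0.8, 0.0, 1.2]
finger_gap: 0.0564
grasp_force: 0.0
```

```bash
python3 - <<'E'
from h import *
o=get_obs();print(o["joints"],o["tcp_pos"])
a=cams.camera("side")[:,:,::-1];b=cams.camera("top")[:,:,::-1]
A=cv2.resize(a[290:365,300:400],None,fx=4,fy=4,interpolation=cv2.INTER_CUBIC)
B=cv2.resize(b[230:320,400:500],None,fx=4,fy=4,interpolation=cv2.INTER_CUBIC)[:360]
A=cv2.copyMakeBorder(A,0,60,0,0,0); 
# predicted jig: eye, handle centre, centre top in both
c=np.array([.498,-.356,0]);x=hd(28)
for P in [c+x*.068+[0,0,.036],c-x*.069+[0,0,.036],c+[0,0,.066]]:
    u=(proj(P,"side")[0]-[300,290])*4; v=(proj(P,"top")[0]-[400,230])*4
    cv2.circle(A,tuple(int(i) for i in u),3,(255,0,0),-1);cv2.circle(B,tuple(int(i) for i in v),3,(255,0,0),-1)
cv2.imwrite("pics/p1.png",np.hstack([A,B]))
E
```

```text
[ 0.22089478  0.75411369  0.57917436  1.73371957 -0.53707722  0.82449786
 -0.02384627] [ 0.49748798 -0.34773931  0.11282787]
```

View pics/p1.png

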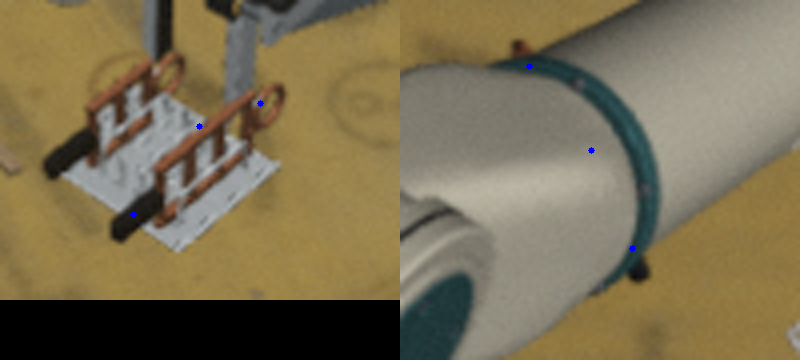

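The side picture shows the long jig's eye at (268,104) and its handle at (135,213). The model is a few mm off at the eye end, so I'll refit.

```bash
python3 - <<'E'
from h import *
t=lambda u,v:np.array([u/2.66+180,v/2.66+120]); s=lambda u,v:np.array([u/4+300,v/4+290])
o=[((.068,0,.036),"side",s(268,104)),((-.069,0,.036),"side",s(135,212)),((-.05,0,.066),"side",s(160,161)),((.05,0,.066),"side",s(254,92)),
((.078,0,.05),"top",t(666,327)),((-.092,0,.040),"top",t(741,474)),((-.05,0,.066),"top",t(727,438)),((.05,0,.066),"top",t(680,347))]
p,r=fit(o,[.498,-.356,.49]);print(p,np.degrees(p[2]),r)
to([p[0],p[1],.042],rot([0,0,-1],hd(np.degrees(p[2]))))
E
```

```text
[ 0.50152549 -0.35121577  0.45267787] 25.936531380041497 [[-0.8 -1.1]
 [-0.5 -1.5]
 [-1.9 -0.3]
 [-1.1 -2.5]
 [ 0.3 -2.3]
 [ 1.5  0.9]
 [ 1.7 -1. ]
 [ 1.3 -1.4]]
t [0.005 0.009 0.297] a [ 0.    -0.     0.013] rows~ 1.4844125730686473
```

Emit:
apply_moves(targets=[{"tx": 0,"ty": 0.01,"tz": 0.14,"ax": 0,"ay": 0,"az": 0.007},{"tx": 0,"ty": 0.01,"tz": 0.28,"ax": 0,"ay": 0,"az": 0.007},{"tx": 0,"ty": 0.01,"tz": 0.28,"ax": 0,"ay": 0,"az": 0.007},{"tx": 0,"ty": 0.01,"tz": 0.28,"ax": 0,"ay": 0,"az": 0.007}])

```text
time_s: 4.7
tcp_pos: [0.5004, -0.3533, 0.0471]
tool_rot: [[0.891, 0.454, 0.001], [0.454, -0.891, -0.001], [0.001, 0.001, -1.0]]
wrist_force: [-0.3, 0.5, -0.4]
finger_gap: 0.0564
grasp_force: 0.0
```

Emit:
apply_moves(targets=[{"tx": 0,"ty": 0,"tz": 0,"ax": 0,"ay": 0,"az": 0},{"tx": 0,"ty": 0,"tz": 0,"ax": 0,"ay": 0,"az": 0},{"tx": 0,"ty": 0,"tz": 0,"ax": 0,"ay": 0,"az": 0},{"tx": 0,"ty": 0,"tz": 0,"ax": 0,"ay": 0,"az": 0},{"tx": 0,"ty": 0,"tz": 0,"ax": 0,"ay": 0,"az": 0},{"tx": 0,"ty": 0,"tz": 0,"ax": 0,"ay": 0,"az": 0}], jaw=1, grip_force=30)

```text
time_s: 5.3
tcp_pos: [0.4994, -0.3532, 0.0455]
tool_rot: [[0.891, 0.453, 0.0], [0.453, -0.891, 0.0], [0.0, -0.0, -1.0]]
wrist_force: [0.3, 0.1, -1.0]
finger_gap: 0.0118
grasp_force: 0.0
```

Emit:
apply_moves(targets=[{"tx": 0,"ty": 0,"tz": 0,"ax": 0,"ay": 0,"az": 0},{"tx": 0,"ty": 0,"tz": 0,"ax": 0,"ay": 0,"az": 0},{"tx": 0,"ty": 0,"tz": -0.08,"ax": 0,"ay": 0,"az": 0},{"tx": 0,"ty": 0,"tz": -0.16,"ax": 0,"ay": 0,"az": 0}])

```text
time_s: 5.7
tcp_pos: [0.4986, -0.3526, 0.085]
tool_rot: [[0.891, 0.453, -0.002], [0.453, -0.891, 0.001], [-0.001, -0.002, -1.0]]
wrist_force: [-0.5, 0.1, -1.0]
finger_gap: 0.0075
grasp_force: 30.0
```

```bash
python3 - <<'E'
from h import *
to([.44,-.10,.19],rot([0,0,-1],hd(15)))
E
```

```text
t [ 0.248 -1.008 -0.418] a [-0.001  0.     0.066] rows~ 5.595153687095467
```

Emit:
apply_moves(targets=[{"tx": 0,"ty": 0,"tz": -0.2,"ax": 0,"ay": 0,"az": 0},{"tx": 0.1,"ty": -0.2,"tz": -0.4,"ax": 0,"ay": 0,"az": 0.02},{"tx": 0.15,"ty": -0.4,"tz": -0.42,"ax": 0,"ay": 0,"az": 0.04},{"tx": 0.25,"ty": -0.6,"tz": -0.42,"ax": 0,"ay": 0,"az": 0.066},{"tx": 0.25,"ty": -0.8,"tz": -0.42,"ax": 0,"ay": 0,"az": 0.066},{"tx": 0.25,"ty": -1,"tz": -0.42,"ax": 0,"ay": 0,"az": 0.066},{"tx": 0.25,"ty": -1,"tz": -0.42,"ax": 0,"ay": 0,"az": 0.066}])

```text
time_s: 6.4
tcp_pos: [0.4391, -0.0975, 0.1898]
tool_rot: [[0.965, 0.264, -0.003], [0.264, -0.965, 0.003], [-0.002, -0.004, -1.0]]
wrist_force: [0.7, 0.1, -0.9]
finger_gap: 0.0076
grasp_force: 30.0
```

```bash
python3 - <<'E'
from h import *
o=get_obs(); print(o["joints"])
th=np.radians(46)
z=np.array([0,np.sin(th),-np.cos(th)])
to([.505,.12,.12],rot(Rn.from_euler("z",10,degrees=True).apply(z),hd(10)))
for y,p in [(0.07,.505),(.12,.505)]: print(np.hypot(y,p))
E
```

```text
[-0.39881048  0.47791051  0.79894279  2.08008417 -0.48997632  0.78171823
 -0.59994308]
t [ 0.484 -0.769  0.281] a [0.254 0.013 0.027] rows~ 5.361824583414099
0.5098284025042151
0.5190616533707725
```

Emit:
apply_moves(targets=[{"tx": 0.15,"ty": -0.2,"tz": 0,"ax": 0.05,"ay": 0,"az": 0},{"tx": 0.25,"ty": -0.4,"tz": 0.05,"ax": 0.1,"ay": 0,"az": 0.01},{"tx": 0.35,"ty": -0.6,"tz": 0.15,"ax": 0.15,"ay": 0.01,"az": 0.02},{"tx": 0.48,"ty": -0.77,"tz": 0.28,"ax": 0.2,"ay": 0.01,"az": 0.027},{"tx": 0.48,"ty": -0.77,"tz": 0.28,"ax": 0.25,"ay": 0.013,"az": 0.027},{"tx": 0.48,"ty": -0.77,"tz": 0.28,"ax": 0.254,"ay": 0.013,"az": 0.027},{"tx": 0.48,"ty": -0.77,"tz": 0.28,"ax": 0.254,"ay": 0.013,"az": 0.027}])

```text
time_s: 7.1
tcp_pos: [0.5069, 0.113, 0.1174]
tool_rot: [[0.986, 0.117, -0.121], [0.168, -0.688, 0.706], [-0.0, -0.716, -0.698]]
wrist_force: [0.6, 0.1, -0.4]
finger_gap: 0.0078
grasp_force: 30.0
```

```bash
python3 - <<'E'
from h import *
o=get_obs(); print(o["joints"])
th=np.radians(46)
z=np.array([0,np.sin(th),-np.cos(th)])
to([.505,.12,.036],rot(Rn.from_euler("z",10,degrees=True).apply(z),hd(10)))
a=cams.camera("side")[:,:,::-1]; cv2.imwrite("pics/p2.png",cv2.resize(a[150:350,200:420],None,fx=3,fy=3,interpolation=cv2.INTER_CUBIC))
E
```

```text
[ 0.00482067  0.84041054  0.34441475  1.88450033 -1.03924187  1.22699321
 -0.33198635]
t [-0.003  0.213  0.248] a [ 0.001 -0.001 -0.001] rows~ 1.6352091126966384
```

View pics/p2.png

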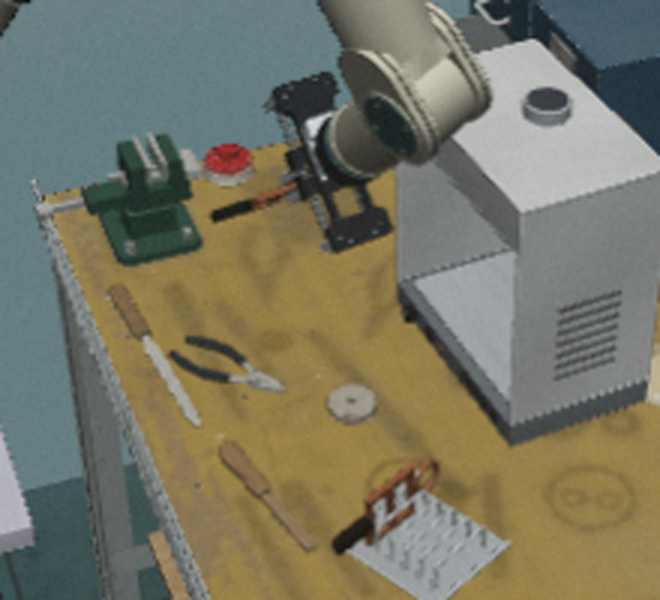

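Emit:
apply_moves(targets=[{"tx": 0,"ty": 0.09,"tz": 0.09,"ax": 0,"ay": 0,"az": 0},{"tx": 0,"ty": 0.17,"tz": 0.165,"ax": 0,"ay": 0,"az": 0},{"tx": 0,"ty": 0.22,"tz": 0.22,"ax": 0,"ay": 0,"az": 0},{"tx": 0,"ty": 0.235,"tz": 0.23,"ax": 0,"ay": 0,"az": 0},{"tx": 0,"ty": 0.235,"tz": 0.23,"ax": 0,"ay": 0,"az": 0}])

```text
time_s: 7.65
tcp_pos: [0.5082, 0.1152, 0.039]
tool_rot: [[0.985, 0.123, -0.119], [0.171, -0.688, 0.706], [0.005, -0.715, -0.699]]
wrist_force: [-0.3, 0.0, -1.9]
finger_gap: 0.0077
grasp_force: 30.0
```

Emit:
apply_moves(targets=[{"tx": 0,"ty": 0.015,"tz": 0.015,"ax": 0,"ay": 0,"az": 0},{"tx": 0,"ty": 0.015,"tz": 0.015,"ax": 0,"ay": 0,"az": 0}])

```text
time_s: 7.85
tcp_pos: [0.5083, 0.1154, 0.0335]
tool_rot: [[0.985, 0.124, -0.119], [0.171, -0.687, 0.706], [0.006, -0.716, -0.698]]
wrist_force: [0.8, -0.2, -2.5]
finger_gap: 0.0074
grasp_force: 30.0
```

Emit:
apply_moves(targets=[{"tx": 0,"ty": 0,"tz": 0,"ax": 0,"ay": 0,"az": 0},{"tx": 0,"ty": 0,"tz": 0,"ax": 0,"ay": 0,"az": 0},{"tx": 0,"ty": 0,"tz": 0,"ax": 0,"ay": 0,"az": 0},{"tx": 0,"ty": 0,"tz": -0.08,"ax": 0,"ay": 0,"az": 0},{"tx": 0,"ty": 0,"tz": -0.16,"ax": 0,"ay": 0,"az": 0},{"tx": 0,"ty": 0,"tz": -0.26,"ax": 0,"ay": 0,"az": 0},{"tx": 0,"ty": 0,"tz": -0.4,"ax": 0,"ay": 0,"az": 0}], jaw=0.75)

```text
time_s: 8.55
tcp_pos: [0.5188, 0.0458, 0.1033]
tool_rot: [[0.985, 0.122, -0.122], [0.173, -0.685, 0.708], [0.003, -0.718, -0.696]]
wrist_force: [0.1, -0.7, -0.3]
finger_gap: 0.0231
grasp_force: 0.0
```

```bash
python3 - <<'E'
from h import *
o=get_obs(); print(o["joints"],o["finger_gap"])
a=cams.camera("side")[:,:,::-1];b=cams.camera("top")[:,:,::-1]
A=cv2.resize(a[180:260,230:330],None,fx=4,fy=4,interpolation=cv2.INTER_CUBIC)
B=cv2.resize(b[200:300,260:360],None,fx=4,fy=4,interpolation=cv2.INTER_CUBIC)
cv2.imwrite("pics/p3.png",np.hstack([cv2.copyMakeBorder(A,0,80,0,0,0),B]))
E
```

```text
[ 0.1559428   0.88266775  0.27856026  1.79061377 -0.93336184  1.24564271
 -0.33933159] 0.023149000448203356
```

View pics/p3.png

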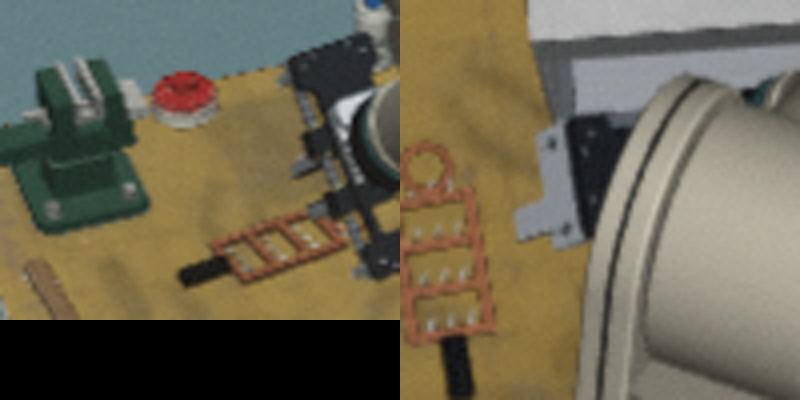

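```bash
cat >> h.py <<'E'
cab=np.array([0.6835,-.0949]);cth=.0762
def W(x,y,z): return np.array([cab[0]+np.cos(cth)*x-np.sin(cth)*y,cab[1]+np.sin(cth)*x+np.cos(cth)*y,z])
def tool(head,pitch): # heading deg (world), pitch deg down from horizontal; x_tool up
    p=np.radians(pitch); z=hd(head)*np.cos(p)-np.array([0,0,np.sin(p)]); return rot(z,[0,0,1])
E
python3 - <<'E'
from h import *
e=atz((266.8,241.8),"top",.005);h=atz((274.3,291.8),"top",.005);print(e,h,np.linalg.norm(e-h),np.degrees(np.arctan2(*(e-h)[1::-1])))
s=lambda u,v:(u/4+230,v/4+180)
print("handle side",atz(s(205,272),"side",.008))
print(W(-.095,.011,.12), W(.05,.05,.12))
P=W(-.115,.011,.14)
to(P,tool(19,25)); to([.47,.02,.2],rot([0,0,-1],hd(10)))
E
```

```text
[0.57610661 0.11878402 0.005     ] [0.44046346 0.09586337 0.005     ] 0.13756604917095228 9.59110158169447
handle side [0.44247399 0.08568212 0.008     ]
[ 0.58793828 -0.09116392  0.12      ] [ 0.7295486  -0.04123878  0.12      ]
t [ 0.093  0.289 -0.495] a [-0.195  0.317 -0.184] rows~ 8.704352833599676
t [-0.216 -0.241 -0.302] a [-0.253 -0.004 -0.001] rows~ 5.294464582796975
```

Emit:
apply_moves(targets=[{"tx": -0.1,"ty": -0.1,"tz": -0.2,"ax": -0.04,"ay": 0,"az": 0},{"tx": -0.2,"ty": -0.2,"tz": -0.3,"ax": -0.09,"ay": 0,"az": 0},{"tx": -0.3,"ty": -0.2,"tz": -0.36,"ax": -0.13,"ay": 0,"az": 0},{"tx": -0.4,"ty": -0.1,"tz": -0.42,"ax": -0.18,"ay": 0,"az": 0},{"tx": -0.4,"ty": -0.05,"tz": -0.46,"ax": -0.22,"ay": 0,"az": 0},{"tx": -0.4,"ty": -0.05,"tz": -0.46,"ax": -0.25,"ay": 0,"az": 0},{"tx": -0.4,"ty": -0.05,"tz": -0.46,"ax": -0.25,"ay": 0,"az": 0}], jaw=0)

```text
time_s: 9.35
tcp_pos: [0.4322, -0.0396, 0.1909]
tool_rot: [[0.984, 0.181, -0.0], [0.181, -0.983, 0.016], [0.003, -0.016, -1.0]]
wrist_force: [0.3, 0.8, 0.3]
finger_gap: 0.076
grasp_force: 0.0
```

```bash
python3 - <<'E'
from h import *
o=get_obs(); print(o["joints"],o["tcp_pos"])
to(W(-.14,.011,.16),tool(19,25)); to(W(-.14,.011,.16),tool(19,65))
E
```

```text
[-0.45152918  0.41879409  0.68016411  2.11688531 -0.41411229  0.73857048
 -0.8890987 ] [ 0.43215686 -0.0396304   0.19088191]
t [0.396 0.298 0.12 ] a [ 0.023  0.359 -0.045] rows~ 7.600828640504742
t [0.396 0.298 0.12 ] a [ 0.006  0.137 -0.048] rows~ 3.0523570547881516
```

Emit:
apply_moves(targets=[{"tx": 0.05,"ty": 0.04,"tz": -0.1,"ax": 0,"ay": 0.045,"az": -0.01},{"tx": 0.1,"ty": 0.08,"tz": -0.1,"ax": 0,"ay": 0.09,"az": -0.02},{"tx": 0.15,"ty": 0.12,"tz": -0.05,"ax": 0,"ay": 0.135,"az": -0.03},{"tx": 0.2,"ty": 0.16,"tz": 0,"ax": 0.01,"ay": 0.18,"az": -0.04},{"tx": 0.25,"ty": 0.2,"tz": 0.05,"ax": 0.015,"ay": 0.225,"az": -0.045},{"tx": 0.3,"ty": 0.24,"tz": 0.1,"ax": 0.02,"ay": 0.27,"az": -0.045},{"tx": 0.36,"ty": 0.28,"tz": 0.12,"ax": 0.023,"ay": 0.315,"az": -0.045},{"tx": 0.4,"ty": 0.3,"tz": 0.12,"ax": 0.023,"ay": 0.359,"az": -0.045}])

```text
time_s: 10.15
tcp_pos: [0.5417, -0.1123, 0.189]
tool_rot: [[0.808, 0.335, 0.485], [0.247, -0.94, 0.237], [0.535, -0.071, -0.842]]
wrist_force: [0.2, 0.9, -2.3]
finger_gap: 0.0943
grasp_force: 0.0
```

```bash
python3 - <<'E'
from h import *
o=get_obs(); print(o["joints"],o["tcp_pos"])
to(W(-.14,.011,.16),tool(19,25))
E
```

```text
[ 0.78563328  0.46338568 -0.47028899  2.21792459 -1.0870573   0.24326363
  0.18194328] [ 0.54173207 -0.11233535  0.18900742]
t [-0.04  -0.057  0.117] a [-0.018  0.181 -0.015] rows~ 3.82253194859311
```

```bash
cat > kin.py <<'E'
import numpy as np, itertools
from scipy.optimize import least_squares
from scipy.spatial.transform import Rotation as Rn
D=[([-1.23382591,.62841633,.03850933,1.51739622,-.02700059,.99629049,-.01998232],[.25476564,.59801129,.20546921],[[-.91997,.39198,-.00003],[.39198,.91997,.00002],[.00003,.00001,-1]]),
([-1.02312601,.34949623,.27060637,2.06533472,-.13271231,.74517499,-.26463949],[.32378469,.30464654,.20586474],[[-.394,.919,0],[.919,.394,-.003],[-.002,-.001,-1]]),
([-.60010515,.38641112,.47336319,2.04202375,-.24612018,.76338573,-.20346251],[.44990602,.08585477,.20623627],[[.223,.975,.004],[.975,-.223,-.003],[-.002,.005,-1]]),
([-.13024138,.51228516,.62996618,1.88402028,-.38568695,.8659856,-.15487187],[.49151088,-.1779664,.20585456],[[.749,.662,.002],[.662,-.749,-.003],[-.001,.003,-1]]),
([.22089478,.75411369,.57917436,1.73371957,-.53707722,.82449786,-.02384627],[.49748798,-.34773931,.11282787],[[.88,.474,-.005],[.475,-.88,.005],[-.002,-.006,-1]]),
([-.39881048,.47791051,.79894279,2.08008417,-.48997632,.78171823,-.59994308],[.4391,-.0975,.1898],[[.965,.264,-.003],[.264,-.965,.003],[-.002,-.004,-1]]),
([.00482067,.84041054,.34441475,1.88450033,-1.03924187,1.22699321,-.33198635],[.5069,.113,.1174],[[.986,.117,-.121],[.168,-.688,.706],[0,-.716,-.698]]),
([.1559428,.88266775,.27856026,1.79061377,-.93336184,1.24564271,-.33933159],[.5188,.0458,.1033],[[.985,.122,-.122],[.173,-.685,.708],[.003,-.718,-.696]]),
([-.45152918,.41879409,.68016411,2.11688531,-.41411229,.73857048,-.8890987],[.43215686,-.0396304,.19088191],[[.984,.181,0],[.181,-.983,.016],[.003,-.016,-1]]),
([.78563328,.46338568,-.47028899,2.21792459,-1.0870573,.24326363,.18194328],[.54173207,-.11233535,.18900742],[[.808,.335,.485],[.247,-.94,.237],[.535,-.071,-.842]])]
def fk(p,sg,q):
    # p: yaw0,d1, a/d after each
    R=Rn.from_euler("z",p[0]); x=np.array([0,0,p[1]])
    ax="zyzyzyz"; L={1:(p[2],p[3]),3:(p[4],p[5]),5:(p[6],p[7]),6:(0,p[8])}
    for i in range(7):
        off=p[9+i]
        R=R*Rn.from_euler(ax[i],sg[i]*q[i]+off)
        if i in L: a,d=L[i]; x=x+R.apply([a,0,d])
    return x,R
def res(p,sg):
    o=[]
    for q,x,R in D:
        X,Q=fk(p,sg,q); o+=[(X-x)*5,(Q.as_matrix()-np.array(R)).ravel()]
    o.append((p[10:15]%np.pi)*0)
    return np.concatenate(o)
if __name__=="__main__":
    best=None
    for s in itertools.product([1,-1],repeat=4):
      for o7 in (np.pi/2,-np.pi/2,0,np.pi):
        sg=[s[0],1,s[1],1,s[2],1,s[3]]
        p0=np.array([0,.3,0,.35,0,.35,0,.1,.2]+[0]*7,float);p0[15]=o7
        r=least_squares(res,p0,args=(sg,),loss="soft_l1",f_scale=.05,max_nfev=60)
        if best is None or r.cost<best[0]: best=(r.cost,sg,r.x)
    r=least_squares(res,best[2],args=(best[1],)); print(best[0],best[1],np.round(r.x,3),np.abs(r.fun).max())
    np.save("kin.npy",np.r_[best[1],r.x])
E
python3 kin.py
```

```text
0.004205783121162551 [-1, 1, 1, 1, -1, 1, -1] [ 5.326e+00  3.430e-01  4.000e-03 -5.500e-01  1.000e-03  3.840e-01
 -1.100e-02 -3.840e-01  7.560e-01 -5.355e+00 -3.144e+00  7.000e-03
  3.140e+00 -9.000e-03  8.000e-03  1.546e+00] 0.02724674990271736
```

```bash
cat >> h.py <<'E'
import kin
_k=np.load("kin.npy"); SG=_k[:7]; KP=_k[7:]
LO=np.array([-3.06,-.37,-1.25,.18,-1.1,.23,-2.94]);HI=np.array([3.06,2.12,1.32,2.47,4.24,1.98,2.94])
def ikr(q,pos,R):
    X,Q=kin.fk(KP,SG,q); return np.r_[(X-pos)*5,(Rn.from_matrix(R).inv()*Q).as_rotvec()]
def ik(pos,R,seeds=None,n=12,m=.04):
    rng=np.random.default_rng(0); sol=[]
    for i in range(n if seeds is None else len(seeds)):
        s=rng.uniform(LO+m,HI-m) if seeds is None else np.clip(seeds[i],LO+m+.001,HI-m-.001)
        r=least_squares(ikr,s,args=(pos,R),bounds=(LO+m,HI-m),max_nfev=60)
        if np.abs(r.fun).max()<.03: sol.append(r.x)
    return sol
def hang(side,al,P,yaw=0,g=.142,dx=0,dz=0):
    """tool pose with eye centre at hook bend + (dx,dz-.009); lean al (handle to front), P flat-grasp pitch"""
    a=np.radians(al); d=np.array([np.cos(cth),np.sin(cth),0]); d=Rn.from_euler("z",yaw,degrees=True).apply(d)
    eye=W(.035+dx,side*.055,.217-.009+dz)
    jx=d*np.sin(a)+np.array([0,0,np.cos(a)]); grasp=eye-g*jx
    R=tool(np.degrees(cth)+yaw,P-(90-al)); return grasp+R[:,2]*.019,R
E
cat > a.py <<'E'
from h import *
for side in (1,-1):
  for P in (70,90,110,130):
    for al in (50,35,20):
      row=[]
      for yaw in (-20,0,20):
        s=ik(*hang(side,al,P,yaw)); row.append(f"{yaw}:{len(s)} "+(str(np.round(sorted(s,key=lambda q:q[4])[0],1)) if s else ""))
      print(side,P,al,row)
E
time timeout 500 python3 a.py
```

```text
1 70 50 ['-20:0 ', '0:0 ', '20:2 [-0.2  1.3  1.1  2.3  4.   1.9  1. ]']
1 70 35 ['-20:2 [-0.8  1.5  0.7  2.4  2.7  1.4  0.6]', '0:0 ', '20:3 [0.1 1.3 0.6 2.3 4.  1.9 1.4]']
1 70 20 ['-20:3 [-0.9  1.7  0.7  2.2  2.3  1.4  0.5]', '0:3 [-0.7  1.9  0.9  2.3  2.5  1.9  0.2]', '20:2 [0.3 1.4 0.2 2.1 4.1 1.9 1.7]']
1 90 50 ['-20:3 [ 0.2  0.7 -0.5  2.3  2.3  0.8  2.1]', '0:3 [ 0.5  0.7 -0.5  2.3  2.9  0.6  2.1]', '20:7 [ 1.1  1.  -1.1  2.2  2.2  0.4 -2.8]']
1 90 35 ['-20:3 [-0.   0.9 -0.2  2.4  2.6  1.2  1.7]', '0:3 [0.1 0.9 0.  2.4 3.4 1.2 1.6]', '20:5 [ 1.2  1.4 -1.2  2.2  2.7  0.5 -2.9]']
1 90 20 ['-20:4 [-0.3  1.2  0.1  2.4  2.7  1.5  1.3]', '0:3 [-0.4  1.4  0.8  2.4  3.3  1.8  0.8]', '20:2 [-0.1  1.3  0.8  2.2  3.8  1.9  1.2]']
1 110 50 ['-20:7 [-0.5  0.7  0.6  2.  -1.1  0.3 -0.9]', '0:6 [-0.1  0.6  0.3  2.1 -1.1  0.3 -0.4]', '20:7 [ 0.1  0.7  0.2  2.  -1.   0.4 -0. ]']
1 110 35 ['-20:2 [ 0.3  0.8 -0.6  2.2  2.2  0.7  2.3]', '0:3 [ 0.7  1.  -1.   2.2  2.2  0.7  2.9]', '20:4 [ 1.   1.2 -1.2  2.1  1.9  0.6 -2.5]']
1 110 20 ['-20:3 [-0.1  0.9 -0.1  2.3  2.7  0.9  1.6]', '0:2 [0.1 0.9 0.  2
[... 1443 characters left out ...]
.2  2.2  0.6  2.5]', '0:7 [ 1.1  1.2 -1.2  2.1  2.   0.7 -2.9]', '20:5 [ 1.1  1.1 -1.   2.   1.5  0.3 -2. ]']
-1 110 20 ['-20:0 ', '0:3 [ 0.4  0.9 -0.1  2.2  3.6  0.8  1.6]', '20:6 [ 1.2  1.4 -1.2  2.   2.1  0.4 -2.3]']
-1 130 50 ['-20:5 [-0.1  0.8  0.5  1.7 -0.5  0.8 -1.3]', '0:4 [-0.2  0.8  0.6  1.7 -0.6  0.9 -0.8]', '20:5 [-0.1  0.8  0.6  1.6 -0.5  0.9 -0.4]']
-1 130 35 ['-20:6 [ 0.   0.7  0.2  1.9 -0.3  0.3 -1.4]', '0:6 [-0.   0.8  0.4  1.9 -0.9  0.5 -0.4]', '20:6 [ 0.2  0.8  0.3  1.8 -0.8  0.6 -0.2]']
-1 130 20 ['-20:2 [ 0.4  0.8 -0.3  2.   2.1  0.3  2.6]', '0:5 [ 1.   1.1 -1.1  2.   1.8  0.7 -2.7]', '20:6 [ 0.5  0.8 -0.2  1.9 -1.1  0.3  0.3]']
real	0m51.613s
user	0m52.049s
sys	0m0.072s
```

```bash
cat > b.py <<'E'
from h import *
J=np.array([.509,.107,.006]); x=hd(9.6)
def flat(P,g=.142,dz=0,hh=9.6,jc=J):
    x=hd(hh); G=jc+x*.068-x*g+[0,0,dz]; R=tool(hh,P) if P<90 else None
    p=np.radians(P); z=x*np.cos(p)-np.array([0,0,np.sin(p)]); xt=x*np.sin(p)+np.array([0,0,np.cos(p)]); R=rot(z,xt)
    return G+R[:,2]*.012,R   # 12 mm: grasp shallower than full
if __name__=="__main__":
  for P in (75,90,105):
    print(P,[np.round(q,1).tolist() for q in sorted(ik(*flat(P),n=30),key=lambda q:q[4])])
  for s in (1,-1):
    print("probe",[np.round(q,1).tolist() for q in sorted(ik(W(.05,.05*s,.12),tool(4.4+15*s,20),n=25),key=lambda q:q[4])])
E
python3 b.py
```

```text
75 [[0.3, 0.9, -0.7, 2.4, 2.1, 0.6, 2.6], [0.3, 0.9, -0.7, 2.4, 2.1, 0.6, 2.6], [0.1, 0.8, -0.5, 2.4, 2.3, 0.5, 2.4], [0.1, 0.8, -0.4, 2.4, 2.4, 0.5, 2.3], [0.1, 0.8, -0.4, 2.4, 2.4, 0.4, 2.3], [-0.0, 0.8, -0.3, 2.4, 2.5, 0.4, 2.2], [-0.1, 0.8, -0.2, 2.4, 2.7, 0.3, 2.0], [-0.1, 0.8, -0.2, 2.4, 2.7, 0.4, 2.0], [-0.4, 0.8, 0.1, 2.4, 3.4, 0.3, 1.2], [-0.6, 0.8, 0.5, 2.4, 3.9, 0.5, 0.7], [-0.8, 0.9, 0.8, 2.4, 4.2, 0.6, 0.4], [-0.8, 0.9, 0.8, 2.4, 4.2, 0.6, 0.4]]
90 [[-0.6, 0.8, 0.5, 2.2, -1.1, 0.4, -0.6], [-0.5, 0.8, 0.4, 2.2, -1.0, 0.3, -0.7], [-0.5, 0.8, 0.3, 2.2, -1.0, 0.3, -0.7], [-0.5, 0.8, 0.3, 2.2, -0.9, 0.3, -0.7], [-0.5, 0.8, 0.3, 2.2, -0.9, 0.3, -0.7], [-0.5, 0.8, 0.3, 2.2, -0.9, 0.3, -0.8], [-0.0, 0.8, -0.3, 2.2, 0.9, 0.3, -2.5], [0.0, 0.8, -0.3, 2.2, 0.9, 0.3, -2.6], [0.0, 0.8, -0.4, 2.2, 1.0, 0.3, -2.6], [0.3, 0.9, -0.8, 2.2, 1.3, 0.6, -2.9], [0.3, 0.9, -0.8, 2.2, 1.3, 0.6, -2.9], [0.3, 0.9, -0.8, 2.2, 1.3, 0.6, -2.9], [0.3, 0.9, -0.8, 2.2, 1.3, 0.6, -2.9]]
105 [[-0.7, 1.0, 0.7, 2.0, -0.8, 0.8, -0.9], [-0.7, 0.9, 0.7, 2.0, -0.8, 0.8, -0.9], [-0.7, 1.0, 0.7, 1.9, -0.7, 0.8, -
[... 161 characters left out ...]
6], [0.4, 1.2, -1.2, 2.0, 1.1, 1.2, -2.7], [0.5, 1.2, -1.2, 2.0, 1.1, 1.2, -2.7]]
probe [[-0.4, 1.4, 1.1, 2.2, 3.6, 1.9, 0.7], [-0.4, 1.4, 1.1, 2.2, 3.6, 1.9, 0.7], [-0.3, 1.4, 1.1, 2.2, 3.6, 1.9, 0.7], [-0.3, 1.3, 0.9, 2.2, 3.7, 1.8, 0.9], [0.4, 1.0, -0.0, 2.2, 3.8, 1.3, 1.6], [0.1, 1.0, 0.3, 2.2, 3.8, 1.5, 1.4]]
probe [[0.9, 1.5, -1.2, 2.3, 3.0, 1.5, 2.8], [0.9, 1.5, -1.1, 2.3, 3.0, 1.4, 2.7], [0.4, 1.0, -0.3, 2.3, 3.1, 1.4, 1.8], [0.1, 1.0, 0.1, 2.3, 3.2, 1.4, 1.4], [-0.0, 1.0, 0.3, 2.3, 3.2, 1.4, 1.3], [-0.3, 1.1, 0.6, 2.3, 3.2, 1.4, 1.0], [-0.3, 1.2, 0.6, 2.3, 3.2, 1.4, 0.9], [0.1, 1.0, 0.1, 2.3, 3.2, 1.4, 1.5], [-0.6, 1.6, 1.3, 2.3, 3.2, 1.5, 0.1], [-0.6, 1.5, 1.2, 2.3, 3.3, 1.5, 0.3]]
```

```bash
cat > c.py <<'E'
from h import *
o=get_obs(); q0=o["joints"]
for pos,pi in ((W(-.12,.0,.20),50),(W(-.12,0,.25),40),(W(-.15,0,.25),60)):
    S=[q for q in ik(np.array(pos),tool(15,pi),n=40) if q[4]>1.5 and q[6]>0]
    S.sort(key=lambda q:np.abs(q-q0).max()); print(pos,pi,[np.round(q,2).tolist() for q in S[:3]])
    if S:
        for t in np.linspace(0,1,9):
            X,Q=kin.fk(KP,SG,q0+t*(S[0]-q0)); M=Q.as_matrix(); print("  ",np.round(X,2),"z",np.round(M[:,2],2),"wrist",np.round(X-.372*M[:,2],2))
E
python3 c.py
```

```text
[ 0.56384822 -0.10403515  0.2       ] 50 [[1.15, 0.68, -1.06, 2.34, 2.49, 0.27, 2.9], [1.15, 0.68, -1.06, 2.34, 2.49, 0.27, 2.9], [1.15, 0.68, -1.06, 2.34, 2.49, 0.27, 2.9]]
   [ 0.55 -0.11  0.19] z [ 0.49  0.22 -0.84] wrist [ 0.36 -0.2   0.51]
   [ 0.51 -0.1   0.17] z [ 0.39  0.25 -0.89] wrist [ 0.37 -0.19  0.5 ]
   [ 0.48 -0.1   0.15] z [ 0.3   0.23 -0.92] wrist [ 0.37 -0.18  0.49]
   [ 0.46 -0.11  0.14] z [ 0.26  0.18 -0.95] wrist [ 0.37 -0.18  0.49]
   [ 0.46 -0.13  0.13] z [ 0.27  0.12 -0.96] wrist [ 0.36 -0.17  0.49]
   [ 0.48 -0.14  0.13] z [ 0.33  0.07 -0.94] wrist [ 0.35 -0.16  0.48]
   [ 0.5  -0.14  0.14] z [ 0.43  0.05 -0.9 ] wrist [ 0.34 -0.16  0.48]
   [ 0.53 -0.13  0.17] z [ 0.54  0.08 -0.84] wrist [ 0.33 -0.16  0.48]
   [ 0.56 -0.1   0.2 ] z [ 0.65  0.15 -0.75] wrist [ 0.32 -0.16  0.48]
[ 0.56384822 -0.10403515  0.25      ] 40 [[1.33, 0.7, -1.21, 2.38, 2.81, 0.27, 2.65], [1.33, 0.7, -1.21, 2.38, 2.81, 0.27, 2.65], [1.21, 0.57, -0.99, 2.38, 3.48, 0.27, 1.94]]
   [ 0.55 -0.11  0.19] z [ 0.49  0.22 -0.84] wrist [ 0.36 -0.2   0.51]
   [ 0.51 -0.1   0.17] z [ 0.38  0.25 -0.89] wrist [ 0.36 -0.19  0.5 ]
   [ 0.47 -0.1   0.15] z [ 0.3   0.23 -0.93] wrist [ 0.36 -0.19  0.49]
   [ 0.46 -0.12  0.14] z [ 0.27  0.17 -0.95] wrist [ 0.36 -0.18  0.49]
   [ 0.46 -0.14  0.14] z [ 0.3   0.11 -0.95] wrist [ 0.35 -0.18  0.49]
   [ 0.48 -0.15  0.15] z [ 0.39  0.06 -0.92] wrist [ 0.33 -0.17  0.49]
   [ 0.51 -0.15  0.17] z [ 0.51  0.06 -0.86] wrist [ 0.32 -0.17  0.49]
   [ 0.54 -0.14  0.2 ] z [ 0.64  0.1  -0.76] wrist [ 0.3  -0.17  0.49]
   [ 0.56 -0.1   0.25] z [ 0.74  0.2  -0.64] wrist [ 0.29 -0.18  0.49]
[ 0.53393527 -0.10631894  0.25      ] 60 []
```

```bash
cat >> h.py <<'E'
def rows(path,n=8):
    """path: joint waypoints list from now; resample into rows of <=.04 m, <=8 deg; print first n rows rel. to present pose"""
    o=get_obs(); R0=o["tool_rot"];p0=o["tcp_pos"]; path=[o["joints"]]+[np.array(p,float) for p in path]
    Q=[];
    for a,b in zip(path,path[1:]): Q+=[a+(b-a)*t for t in np.linspace(0,1,40)[1:]]
    F=[kin.fk(KP,SG,q) for q in [path[0]]+Q]; last=F[0]; out=[]
    c=lambda A,B:max(np.linalg.norm(A[0]-B[0])/.045,(A[1].inv()*B[1]).magnitude()/np.radians(8))
    for i in range(1,len(F)):
        if i==len(F)-1 or c(last,F[i+1])>1: out.append((F[i],([path[0]]+Q)[i])); last=F[i]
    print("total rows",len(out))
    for (X,M),q in out[:n]:
        d=R0.T@(X-p0)/.25; r=(Rn.from_matrix(R0).inv()*M).as_rotvec()/np.pi
        print("t",np.round(d,2),"a",np.round(r,3),"| pos",np.round(X,2),"z",np.round(M.as_matrix()[:,2],2),"q",np.round(q,1))
    return out
E
cat > d.py <<'E'
from h import *
S=[q for q in ik(np.array([.56,-.12,.2]),tool(10,45),n=60) if q[4]>1.5 and q[6]>0]
print([np.round(q,2).tolist() for q in S])
g=S[0]
rows([[.5,.6,-.1,2.1,-.6,.6,.3],[.5,.6,-.1,2.1,.9,.8,1.3],g],50)
E
python3 d.py
```

```text
[[1.18, 0.69, -1.03, 2.39, 2.8, 0.35, 2.58], [1.19, 0.71, -1.07, 2.39, 2.72, 0.36, 2.66], [0.97, 0.55, -0.71, 2.39, 3.45, 0.34, 1.88], [0.11, 0.49, 0.45, 2.4, 4.2, 0.76, 1.03], [0.14, 0.49, 0.42, 2.4, 4.19, 0.74, 1.04], [0.93, 0.52, -0.64, 2.36, 3.63, 0.31, 1.68], [0.56, 0.46, -0.14, 2.4, 3.98, 0.52, 1.29], [0.7, 0.48, -0.34, 2.4, 3.82, 0.46, 1.46], [1.16, 0.67, -1.0, 2.39, 2.86, 0.34, 2.51], [0.69, 0.47, -0.32, 2.39, 3.87, 0.46, 1.41], [0.59, 0.46, -0.19, 2.4, 3.95, 0.5, 1.32], [0.92, 0.53, -0.64, 2.39, 3.56, 0.36, 1.76], [0.41, 0.46, 0.05, 2.4, 4.07, 0.59, 1.19], [0.74, 0.48, -0.39, 2.39, 3.82, 0.43, 1.47], [0.92, 0.53, -0.64, 2.39, 3.56, 0.36, 1.76], [0.69, 0.49, -0.33, 2.42, 3.75, 0.5, 1.53], [1.02, 0.57, -0.78, 2.36, 3.4, 0.28, 1.93], [0.3, 0.46, 0.21, 2.38, 4.19, 0.64, 1.06], [0.92, 0.52, -0.63, 2.36, 3.69, 0.3, 1.62], [1.24, 0.77, -1.17, 2.4, 2.53, 0.41, 2.88], [1.15, 0.67, -0.99, 2.39, 2.91, 0.34, 2.46], [1.25, 0.79, -1.18, 2.39, 2.51, 0.41, 2.9], [0.63, 0.47, -0.24, 2.4, 3.92, 0.49, 1.36], [1.1, 0.62, -0.9, 2.39, 3.09, 0.32, 2.27], [1.04, 0.59, -0.81, 2.39, 3.28, 0.33, 2.07]
[... 6189 characters left out ...]
 0.6 -0.6  2.3  1.9  0.6  2. ]
t [-0.48  0.71 -0.03] a [-0.207  0.054  0.441] | pos [ 0.5  -0.31  0.12] z [ 0.36 -0.36 -0.86] q [ 0.9  0.7 -0.6  2.3  2.   0.5  2. ]
t [-0.44  0.69 -0.02] a [-0.195  0.052  0.418] | pos [ 0.51 -0.3   0.12] z [ 0.39 -0.33 -0.86] q [ 0.9  0.7 -0.6  2.3  2.   0.5  2.1]
t [-0.4   0.66 -0.  ] a [-0.184  0.05   0.395] | pos [ 0.52 -0.29  0.12] z [ 0.42 -0.31 -0.85] q [ 0.9  0.7 -0.7  2.3  2.1  0.5  2.1]
t [-0.36  0.63  0.01] a [-0.173  0.048  0.371] | pos [ 0.52 -0.28  0.13] z [ 0.45 -0.29 -0.85] q [ 0.9  0.7 -0.7  2.3  2.1  0.5  2.1]
t [-0.32  0.6   0.02] a [-0.162  0.047  0.348] | pos [ 0.53 -0.27  0.13] z [ 0.48 -0.26 -0.84] q [ 1.   0.7 -0.7  2.3  2.2  0.5  2.2]
```

```bash
cat > d.py <<'E'
from h import *
import sys
def flip(R): return R@np.diag([-1,-1,1.])
g=np.array([0.9,.53,-.6,2.36,3.3,.4,2.0-np.pi])
if __name__=="__main__":
    out=rows([[.7,.4,-.3,2.1,.2,.6,-.1],[.8,.4,-.5,2.15,1.7,.6,-.6],g],8)
    print(np.round([np.r_[X,M.as_matrix()[:,2]] for (X,M),q in out[8::4]],2))
E
python3 d.py
```

```text
total rows 28
t [-0.   -0.02 -0.02] a [ 0.005 -0.01  -0.042] | pos [ 0.54 -0.11  0.19] z [ 0.45  0.24 -0.86] q [ 0.8  0.5 -0.4  2.2 -0.9  0.3  0.1]
t [-0.05 -0.03 -0.03] a [ 0.013 -0.024 -0.08 ] | pos [ 0.53 -0.11  0.19] z [ 0.41  0.25 -0.88] q [ 0.8  0.4 -0.4  2.2 -0.8  0.3  0.1]
t [-0.11 -0.03 -0.06] a [ 0.021 -0.041 -0.118] | pos [ 0.51 -0.12  0.19] z [ 0.35  0.24 -0.9 ] q [ 0.8  0.4 -0.4  2.2 -0.6  0.4  0.1]
t [-0.2  -0.01 -0.09] a [ 0.028 -0.063 -0.154] | pos [ 0.49 -0.13  0.18] z [ 0.29  0.21 -0.93] q [ 0.7  0.4 -0.4  2.2 -0.4  0.4  0. ]
t [-0.29  0.03 -0.13] a [ 0.033 -0.087 -0.189] | pos [ 0.47 -0.14  0.18] z [ 0.23  0.17 -0.96] q [ 0.7  0.4 -0.4  2.1 -0.3  0.5  0. ]
t [-0.39  0.09 -0.19] a [ 0.037 -0.115 -0.223] | pos [ 0.45 -0.17  0.18] z [ 0.16  0.11 -0.98] q [ 0.7  0.4 -0.3  2.1 -0.1  0.5 -0. ]
t [-0.46  0.16 -0.24] a [ 0.038 -0.14  -0.248] | pos [ 0.43 -0.19  0.18] z [ 0.11  0.05 -0.99] q [ 0.7  0.4 -0.3  2.1  0.   0.6 -0.1]
t [-0.54  0.24 -0.31] a [ 0.038 -0.167 -0.273] | pos [ 0.42 -0.22  0.18] z [ 0.06 -0.01 -1.  ] q [ 0.7  0.4 -0.3  2.1  0.2  0.6 -0.1]
[[ 0.41 -0.25  0.18  0.04 -0.09 -1.  ]
 [ 0.42 -0.34  0.21  0.07 -0.39 -0.92]
 [ 0.49 -0.4   0.26  0.28 -0.59 -0.75]
 [ 0.56 -0.37  0.27  0.55 -0.53 -0.65]
 [ 0.6  -0.26  0.24  0.71 -0.25 -0.65]]
```

Emit:
apply_moves(targets=[{"tx": 0,"ty": -0.02,"tz": -0.02,"ax": 0.005,"ay": -0.01,"az": -0.042},{"tx": -0.05,"ty": -0.03,"tz": -0.03,"ax": 0.013,"ay": -0.024,"az": -0.08},{"tx": -0.11,"ty": -0.03,"tz": -0.06,"ax": 0.021,"ay": -0.041,"az": -0.118},{"tx": -0.2,"ty": -0.01,"tz": -0.09,"ax": 0.028,"ay": -0.063,"az": -0.154},{"tx": -0.29,"ty": 0.03,"tz": -0.13,"ax": 0.033,"ay": -0.087,"az": -0.189},{"tx": -0.39,"ty": 0.09,"tz": -0.19,"ax": 0.037,"ay": -0.115,"az": -0.223},{"tx": -0.46,"ty": 0.16,"tz": -0.24,"ax": 0.038,"ay": -0.14,"az": -0.248},{"tx": -0.54,"ty": 0.24,"tz": -0.31,"ax": 0.038,"ay": -0.167,"az": -0.273}])

```text
time_s: 10.95
tcp_pos: [0.4132, -0.2211, 0.1778]
tool_rot: [[0.372, 0.926, 0.057], [0.928, -0.372, -0.019], [0.003, 0.06, -0.998]]
wrist_force: [0.2, 0.5, -0.6]
finger_gap: 0.0939
grasp_force: 0.0
```

```bash
cat > d.py <<'E'
from h import *
import sys
print(np.round(get_obs()["joints"],2))
w=eval(sys.argv[1])
out=rows(w,8)
print(np.round([np.r_[X,M.as_matrix()[:,2]] for (X,M),q in out[8::4]],2))
E
python3 d.py "[[.8,.4,-.5,2.15,1.7,.6,-.6],[.8,.5,-.5,2.3,2.9,.5,-1.1]]"
```

```text
[ 0.38  0.39  0.08  2.09 -0.07  0.6   0.13]
total rows 16
t [-0.08 -0.02 -0.01] a [ 0.007 -0.028 -0.027] | pos [ 0.4  -0.24  0.18] z [ 0.01 -0.09 -1.  ] q [0.4 0.4 0.  2.1 0.1 0.6 0.1]
t [-0.18 -0.01 -0.01] a [ 0.008 -0.053 -0.054] | pos [ 0.39 -0.26  0.18] z [-0.02 -0.17 -0.99] q [ 0.5  0.4 -0.   2.1  0.3  0.6 -0. ]
t [-0.29  0.01 -0.03] a [ 0.006 -0.078 -0.082] | pos [ 0.39 -0.29  0.19] z [-0.02 -0.25 -0.97] q [ 0.5  0.4 -0.1  2.1  0.5  0.6 -0.1]
t [-0.38  0.07 -0.06] a [ 0.    -0.103 -0.11 ] | pos [ 0.39 -0.31  0.19] z [-0.01 -0.33 -0.94] q [ 0.5  0.4 -0.2  2.1  0.7  0.6 -0.2]
t [-0.45  0.14 -0.09] a [-0.009 -0.127 -0.138] | pos [ 0.4  -0.34  0.2 ] z [ 0.02 -0.4  -0.92] q [ 0.6  0.4 -0.2  2.1  0.8  0.6 -0.2]
t [-0.51  0.23 -0.14] a [-0.022 -0.15  -0.166] | pos [ 0.42 -0.36  0.22] z [ 0.06 -0.47 -0.88] q [ 0.6  0.4 -0.3  2.1  1.   0.6 -0.3]
t [-0.55  0.34 -0.19] a [-0.038 -0.171 -0.194] | pos [ 0.44 -0.38  0.23] z [ 0.13 -0.53 -0.84] q [ 0.7  0.4 -0.3  2.1  1.2  0.6 -0.4]
t [-0.56  0.45 -0.25] a [-0.058 -0.192 -0.222] | pos [ 0.46 -0.39  0.25] z [ 0.2  -0.57 -0.8 ] q [ 0.7  0.4 -0.4  2.1  1.4  0.6 -0.5]
[[ 0.49 -0.4   0.27  0.29 -0.6  -0.75]
 [ 0.58 -0.36  0.27  0.59 -0.5  -0.63]]
```

Following the path well; continue.

Emit:
apply_moves(targets=[{"tx": -0.08,"ty": -0.02,"tz": -0.01,"ax": 0.007,"ay": -0.028,"az": -0.027},{"tx": -0.18,"ty": -0.01,"tz": -0.01,"ax": 0.008,"ay": -0.053,"az": -0.054},{"tx": -0.29,"ty": 0.01,"tz": -0.03,"ax": 0.006,"ay": -0.078,"az": -0.082},{"tx": -0.38,"ty": 0.07,"tz": -0.06,"ax": 0,"ay": -0.103,"az": -0.11},{"tx": -0.45,"ty": 0.14,"tz": -0.09,"ax": -0.009,"ay": -0.127,"az": -0.138},{"tx": -0.51,"ty": 0.23,"tz": -0.14,"ax": -0.022,"ay": -0.15,"az": -0.166},{"tx": -0.55,"ty": 0.34,"tz": -0.19,"ax": -0.038,"ay": -0.171,"az": -0.194},{"tx": -0.56,"ty": 0.45,"tz": -0.25,"ax": -0.058,"ay": -0.192,"az": -0.222}])

```text
time_s: 11.75
tcp_pos: [0.4615, -0.3926, 0.247]
tool_rot: [[-0.247, 0.948, 0.201], [0.754, 0.319, -0.574], [-0.609, 0.01, -0.793]]
wrist_force: [0.7, -1.4, 0.5]
finger_gap: 0.0939
grasp_force: 0.0
```

```bash
cat > e.py <<'E'
from h import *
q0=get_obs()["joints"]
F=np.diag([-1,-1,1.])
for pos,hh,pi in (([.55,-.12,.22],10,50),([.55,-.12,.24],0,45),([.57,-.12,.22],10,45)):
    S=[q for q in ik(np.array(pos),tool(hh,pi)@F,n=30) if q[4]>1.5]
    S.sort(key=lambda q:np.abs(q-q0).max()); print(pos,hh,pi,[np.round(q,2).tolist() for q in S[:2]])
E
python3 e.py; python3 d.py "[[.8,.45,-.5,2.3,2.9,.5,-1.1]]"
```

```text
[0.55, -0.12, 0.22] 10 50 [[1.26, 0.66, -1.18, 2.34, 2.11, 0.27, 0.07], [1.26, 0.66, -1.18, 2.34, 2.11, 0.27, 0.07]]
[0.55, -0.12, 0.24] 0 45 [[1.13, 0.52, -1.05, 2.43, 2.62, 0.39, -0.68], [1.14, 0.52, -1.06, 2.43, 2.62, 0.39, -0.68]]
[0.57, -0.12, 0.22] 10 45 [[1.2, 0.66, -1.08, 2.35, 2.68, 0.29, -0.47], [1.2, 0.66, -1.08, 2.35, 2.66, 0.29, -0.45]]
[-0.09  0.43  0.62  2.17  0.99  0.25 -0.17]
total rows 9
t [ 0.08 -0.02  0.02] a [ 0.009 -0.003 -0.042] | pos [ 0.45 -0.38  0.23] z [ 0.18 -0.59 -0.79] q [ 0.   0.4  0.5  2.2  1.2  0.3 -0.3]
t [ 0.1  -0.    0.06] a [ 0.001 -0.007 -0.079] | pos [ 0.46 -0.38  0.22] z [ 0.21 -0.59 -0.78] q [ 0.1  0.4  0.3  2.2  1.5  0.3 -0.4]
t [0.11 0.05 0.08] a [-0.015 -0.015 -0.115] | pos [ 0.47 -0.38  0.21] z [ 0.26 -0.58 -0.77] q [ 0.3  0.4  0.2  2.2  1.7  0.3 -0.5]
t [0.11 0.15 0.08] a [-0.039 -0.027 -0.147] | pos [ 0.49 -0.37  0.21] z [ 0.34 -0.56 -0.75] q [ 0.4  0.4  0.   2.2  2.   0.4 -0.6]
t [0.11 0.25 0.06] a [-0.064 -0.038 -0.17 ] | pos [ 0.52 -0.36  0.22] z [ 0.42 -0.54 -0.73] q [ 0.5  0.4 -0.1  2.2  2.2  0.4 -0.7]
t [0.12 0.37 0.02] a [-0.093 -0.051 -0.19 ] | pos [ 0.54 -0.34  0.23] z [ 0.51 -0.49 -0.71] q [ 0.6  0.4 -0.2  2.3  2.4  0.4 -0.8]
t [ 0.13  0.5  -0.05] a [-0.127 -0.066 -0.209] | pos [ 0.57 -0.32  0.24] z [ 0.6  -0.43 -0.68] q [ 0.6  0.4 -0.3  2.3  2.6  0.5 -0.9]
t [ 0.15  0.63 -0.15] a [-0.164 -0.081 -0.225] | pos [ 0.59 -0.29  0.25] z [ 0.69 -0.35 -0.63] q [ 0.7  0.4 -0.4  2.3  2.8  0.5 -1. ]
[[ 0.61 -0.27  0.27  0.75 -0.29 -0.6 ]]
```

```bash
python3 d.py "[[.4,.4,0,2.25,2.0,.4,-.55],[1.13,.52,-1.05,2.43,2.62,.39,-.68]]"
```

```text
[-0.09  0.43  0.62  2.17  0.99  0.25 -0.17]
total rows 12
t [ 0.08 -0.02 -0.  ] a [ 0.009 -0.002 -0.042] | pos [ 0.45 -0.38  0.24] z [ 0.18 -0.59 -0.79] q [ 0.   0.4  0.5  2.2  1.2  0.3 -0.2]
t [ 0.09 -0.02  0.02] a [ 0.003 -0.007 -0.081] | pos [ 0.45 -0.38  0.23] z [ 0.2  -0.59 -0.78] q [ 0.1  0.4  0.4  2.2  1.4  0.3 -0.3]
t [0.08 0.02 0.03] a [-0.009 -0.015 -0.118] | pos [ 0.46 -0.38  0.23] z [ 0.24 -0.59 -0.77] q [ 0.2  0.4  0.2  2.2  1.6  0.3 -0.4]
t [0.07 0.09 0.03] a [-0.025 -0.028 -0.153] | pos [ 0.48 -0.38  0.23] z [ 0.31 -0.59 -0.75] q [ 0.3  0.4  0.1  2.2  1.8  0.4 -0.5]
t [0.08 0.18 0.01] a [-0.049 -0.04  -0.187] | pos [ 0.5  -0.36  0.23] z [ 0.39 -0.56 -0.73] q [ 0.4  0.4 -0.   2.3  2.   0.4 -0.6]
t [ 0.23  0.27 -0.  ] a [-0.075 -0.029 -0.211] | pos [ 0.51 -0.33  0.21] z [ 0.43 -0.48 -0.76] q [ 0.5  0.4 -0.2  2.3  2.1  0.4 -0.6]
t [ 0.37  0.35 -0.04] a [-0.105 -0.021 -0.233] | pos [ 0.52 -0.29  0.2 ] z [ 0.48 -0.4  -0.78] q [ 0.6  0.4 -0.4  2.3  2.2  0.4 -0.6]
t [ 0.49  0.44 -0.11] a [-0.138 -0.017 -0.252] | pos [ 0.53 -0.25  0.19] z [ 0.53 -0.31 -0.79] q [ 0.8  0.5 -0.5  2.3  2.3  0.4 -0.6]
[[ 0.54 -0.21  0.2   0.58 -0.22 -0.78]]
```

Emit:
apply_moves(targets=[{"tx": 0.08,"ty": -0.02,"tz": 0,"ax": 0.009,"ay": -0.002,"az": -0.042},{"tx": 0.09,"ty": -0.02,"tz": 0.02,"ax": 0.003,"ay": -0.007,"az": -0.081},{"tx": 0.08,"ty": 0.02,"tz": 0.03,"ax": -0.009,"ay": -0.015,"az": -0.118},{"tx": 0.07,"ty": 0.09,"tz": 0.03,"ax": -0.025,"ay": -0.028,"az": -0.153},{"tx": 0.08,"ty": 0.18,"tz": 0.01,"ax": -0.049,"ay": -0.04,"az": -0.187},{"tx": 0.23,"ty": 0.27,"tz": 0,"ax": -0.075,"ay": -0.029,"az": -0.211},{"tx": 0.37,"ty": 0.35,"tz": -0.04,"ax": -0.105,"ay": -0.021,"az": -0.233},{"tx": 0.49,"ty": 0.44,"tz": -0.11,"ax": -0.138,"ay": -0.017,"az": -0.252}])

```text
time_s: 12.55
tcp_pos: [0.5305, -0.2452, 0.1941]
tool_rot: [[-0.776, 0.342, 0.531], [0.198, 0.93, -0.309], [-0.599, -0.134, -0.789]]
wrist_force: [1.1, -0.3, -1.1]
finger_gap: 0.0942
grasp_force: 0.0
```

```bash
cat > e.py <<'E'
from h import *
q0=get_obs()["joints"];print(np.round(q0,2))
F=np.diag([-1,-1,1.])
for s in (1,-1):
  for pos,yaw,pi in ((W(-.07,.0,.14),0,45),(W(-.02,.02*s,.13),8*s,35),(W(.05,.05*s,.115),15*s,20)):
    S=[q for q in ik(np.array(pos),tool(4.4+yaw,pi)@F,n=20) if q[4]>1.5]
    S.sort(key=lambda q:np.abs(q-q0).max()); print(s,pos,pi,[np.round(q,2).tolist() for q in S[:2]])
E
python3 e.py
```

```text
[ 0.35  0.41 -0.08  2.38  2.59  0.34 -1.  ]
1 [ 0.61370313 -0.10022884  0.14      ] 45 [[0.51, 0.67, -0.32, 2.39, 3.32, 0.64, -1.35], [0.87, 0.8, -0.83, 2.36, 2.81, 0.59, -0.71]]
1 [ 0.66203551 -0.07648056  0.13      ] 35 [[0.9, 0.98, -0.84, 2.32, 3.15, 0.71, -0.75], [0.91, 1.0, -0.87, 2.32, 3.12, 0.71, -0.71]]
1 [ 0.7295486  -0.04123878  0.115     ] 20 [[1.03, 1.41, -1.05, 2.2, 3.35, 0.74, -0.42], [1.05, 1.45, -1.11, 2.2, 3.29, 0.73, -0.32]]
-1 [ 0.61370313 -0.10022884  0.14      ] 45 [[0.51, 0.67, -0.32, 2.39, 3.32, 0.64, -1.35], [0.87, 0.8, -0.83, 2.36, 2.81, 0.59, -0.71]]
-1 [ 0.66508056 -0.11636449  0.13      ] 35 [[0.76, 0.95, -0.78, 2.37, 2.91, 0.97, -0.86], [0.23, 0.78, -0.0, 2.37, 3.33, 0.96, -1.6]]
-1 [ 0.73716122 -0.1409486   0.115     ] 20 [[0.19, 1.03, -0.05, 2.28, 3.14, 1.38, -1.56], [0.37, 1.05, -0.28, 2.28, 3.12, 1.38, -1.35]]
```

```bash
python3 - <<'E'
from h import *
F=np.diag([-1,-1,1.])
to([.555,-.11,.17],tool(4,48)@F); to(W(-.07,0,.14),tool(4,45)@F);to(W(-.02,-.02,.13),tool(-4,35)@F)
E
```

```text
t [ 0.089  0.549 -0.039] a [-0.118 -0.035 -0.076] rows~ 3.039035599195912
t [-0.013  0.682  0.168] a [-0.12  -0.052 -0.073] rows~ 3.5138823584581753
t [-0.161  0.698  0.329] a [-0.095 -0.104 -0.032] rows~ 3.940674509034061
```

Emit:
apply_moves(targets=[{"tx": 0.03,"ty": 0.2,"tz": -0.02,"ax": -0.04,"ay": -0.01,"az": -0.025},{"tx": 0.06,"ty": 0.4,"tz": -0.04,"ax": -0.08,"ay": -0.02,"az": -0.05},{"tx": 0.09,"ty": 0.55,"tz": -0.04,"ax": -0.118,"ay": -0.035,"az": -0.076},{"tx": 0.09,"ty": 0.55,"tz": -0.04,"ax": -0.118,"ay": -0.035,"az": -0.076},{"tx": 0.04,"ty": 0.62,"tz": 0.06,"ax": -0.118,"ay": -0.045,"az": -0.075},{"tx": -0.01,"ty": 0.68,"tz": 0.17,"ax": -0.12,"ay": -0.052,"az": -0.073},{"tx": -0.01,"ty": 0.68,"tz": 0.17,"ax": -0.12,"ay": -0.052,"az": -0.073}])

```text
time_s: 13.25
tcp_pos: [0.6168, -0.1053, 0.1386]
tool_rot: [[-0.703, -0.058, 0.709], [-0.042, 0.998, 0.041], [-0.71, -0.001, -0.704]]
wrist_force: [0.1, 0.3, -0.2]
finger_gap: 0.0942
grasp_force: 0.0
```

```bash
python3 - <<'E'
from h import *
F=np.diag([-1,-1,1.])
print(np.round(get_obs()["joints"],2))
to(W(-.02,-.02,.13),tool(-4,33)@F);to(W(.02,-.037,.12),tool(-8,25)@F); to(W(.05,-.05,.115),tool(-10.6,20)@F)
E
```

```text
[ 0.64  0.7  -0.56  2.4   3.01  0.64 -1.05]
t [-0.11  -0.056  0.159] a [ 0.032 -0.065  0.026] rows~ 1.6155752595247925
t [-0.195 -0.121  0.302] a [ 0.052 -0.11   0.036] rows~ 2.6513906657082784
t [-0.266 -0.171  0.402] a [ 0.066 -0.137  0.042] rows~ 3.303945393470949
```

Emit:
apply_moves(targets=[{"tx": -0.06,"ty": -0.03,"tz": 0.08,"ax": 0.016,"ay": -0.03,"az": 0.013},{"tx": -0.11,"ty": -0.056,"tz": 0.16,"ax": 0.032,"ay": -0.065,"az": 0.026},{"tx": -0.15,"ty": -0.09,"tz": 0.23,"ax": 0.042,"ay": -0.09,"az": 0.031},{"tx": -0.195,"ty": -0.12,"tz": 0.3,"ax": 0.052,"ay": -0.11,"az": 0.036},{"tx": -0.23,"ty": -0.145,"tz": 0.35,"ax": 0.06,"ay": -0.123,"az": 0.04},{"tx": -0.266,"ty": -0.17,"tz": 0.4,"ax": 0.066,"ay": -0.137,"az": 0.042},{"tx": -0.266,"ty": -0.17,"tz": 0.4,"ax": 0.066,"ay": -0.137,"az": 0.042}])

```text
time_s: 13.95
tcp_pos: [0.7348, -0.1406, 0.1156]
tool_rot: [[-0.338, 0.184, 0.923], [0.061, 0.983, -0.174], [-0.939, -0.003, -0.343]]
wrist_force: [-1.0, 0.0, -0.9]
finger_gap: 0.0938
grasp_force: 0.0
```

Emit:
apply_moves(targets=[{"tx": 0,"ty": 0,"tz": 0,"ax": 0,"ay": 0,"az": 0},{"tx": 0,"ty": 0,"tz": 0,"ax": 0,"ay": 0,"az": 0},{"tx": 0,"ty": 0,"tz": 0,"ax": 0,"ay": 0,"az": 0},{"tx": 0,"ty": 0,"tz": 0,"ax": 0,"ay": 0,"az": 0},{"tx": 0,"ty": 0,"tz": 0,"ax": 0,"ay": 0,"az": 0},{"tx": 0,"ty": 0,"tz": 0,"ax": 0,"ay": 0,"az": 0}], jaw=0.7, grip_force=3)

```text
time_s: 14.55
tcp_pos: [0.7349, -0.1381, 0.1178]
tool_rot: [[-0.337, 0.18, 0.924], [0.06, 0.984, -0.17], [-0.94, -0.002, -0.342]]
wrist_force: [0.3, 0.3, 0.6]
finger_gap: 0.0491
grasp_force: 0.0
```

Emit:
apply_moves(targets=[{"tx": 0,"ty": 0,"tz": 0,"ax": 0,"ay": 0,"az": 0},{"tx": 0,"ty": 0,"tz": 0,"ax": 0,"ay": 0,"az": 0},{"tx": 0,"ty": 0,"tz": 0,"ax": 0,"ay": 0,"az": 0}])

```text
time_s: 14.85
tcp_pos: [0.7349, -0.138, 0.1174]
tool_rot: [[-0.337, 0.18, 0.924], [0.06, 0.984, -0.17], [-0.94, -0.002, -0.342]]
wrist_force: [0.6, 0.2, 0.1]
finger_gap: 0.0288
grasp_force: 0.0
```

Fingers closed past 60 mm in the jig's zone on the right side, so the right hook is the free one. Next I'll retract and go to the flat jig.

Emit:
apply_moves(targets=[{"tx": 0.02,"ty": 0.02,"tz": -0.1,"ax": 0,"ay": 0.02,"az": 0},{"tx": 0.04,"ty": 0.03,"tz": -0.22,"ax": -0.02,"ay": 0.05,"az": 0},{"tx": 0.06,"ty": 0.04,"tz": -0.34,"ax": -0.04,"ay": 0.09,"az": 0},{"tx": 0.06,"ty": 0.05,"tz": -0.46,"ax": -0.06,"ay": 0.13,"az": 0},{"tx": 0.02,"ty": 0.05,"tz": -0.56,"ax": -0.066,"ay": 0.15,"az": 0},{"tx": 0,"ty": 0.05,"tz": -0.64,"ax": -0.066,"ay": 0.16,"az": 0}], jaw=0.55)

```text
time_s: 15.45
tcp_pos: [0.5889, -0.0998, 0.1734]
tool_rot: [[-0.747, 0.013, 0.664], [0.085, 0.993, 0.077], [-0.659, 0.114, -0.744]]
wrist_force: [1.0, -0.4, 1.2]
finger_gap: 0.0421
grasp_force: 0.0
```

```bash
cat > f.py <<'E'
from h import *
F=np.diag([-1,-1,1.])
q0=get_obs()["joints"];print(np.round(q0,2),get_obs()["tcp_pos"])
def flat(P,z=.004,g=.140,eye=(.5755,.1165),hh=9.6):
    x=hd(hh); G=np.array([eye[0],eye[1],0])-x*g; G[2]=z
    return G,tool(hh,P)@F
if __name__=="__main__":
  for P in (72,76,80):
   for z in (.1,.004):
    S=[q for q in ik(*flat(P,z),n=30) if q[4]>1.5]; S.sort(key=lambda q:np.abs(q-q0).max()); print(P,z,len(S),[np.round(q,2).tolist() for q in S[:2]])
E
python3 f.py
```

```text
[ 0.75  0.58 -0.66  2.38  2.97  0.42 -1.15] [ 0.58892245 -0.09978016  0.17342148]
72 0.1 12 [[0.14, 0.54, -0.51, 2.43, 1.85, 0.27, -0.35], [0.14, 0.54, -0.51, 2.43, 1.85, 0.27, -0.35]]
72 0.004 15 [[-0.27, 0.75, 0.02, 2.43, 3.13, 0.31, -1.65], [-0.27, 0.75, 0.02, 2.43, 3.13, 0.31, -1.65]]
76 0.1 3 [[0.54, 0.82, -1.2, 2.39, 1.52, 0.78, -0.04], [0.51, 0.78, -1.15, 2.39, 1.51, 0.73, -0.03]]
76 0.004 16 [[0.01, 0.77, -0.35, 2.41, 2.37, 0.34, -0.85], [0.01, 0.77, -0.34, 2.41, 2.38, 0.34, -0.86]]
80 0.1 0 []
80 0.004 15 [[0.03, 0.77, -0.37, 2.35, 2.0, 0.27, -0.47], [0.04, 0.77, -0.38, 2.35, 1.98, 0.28, -0.45]]
```

```bash
python3 - <<'E'
from f import *
for P,z in ((58,.10),(64,.1),(68,.06),(74,.03)):
    S=[q for q in ik(*flat(P,z),n=25) if q[4]>1.5]; S.sort(key=lambda q:np.abs(q-q0).max()); print(P,z,len(S),[np.round(q,2).tolist() for q in S[:1]])
to(*flat(64,.10))
E
```

```text
[ 0.75  0.58 -0.66  2.38  2.97  0.42 -1.15] [ 0.58892245 -0.09978016  0.17342148]
58 0.1 0 []
64 0.1 0 []
68 0.06 0 []
74 0.03 12 [[0.1, 0.73, -0.48, 2.43, 2.19, 0.39, -0.67]]
t [ 0.712  0.726 -0.125] a [-0.002  0.089 -0.068] rows~ 5.12071804516499
```

```bash
python3 - <<'E'
from f import *
for P,z,g in ((64,.1,.06),(66,.09,.08),(70,.06,.11),(72,.05,.14),(74,.03,.14)):
    S=[q for q in ik(*flat(P,z,g),n=20) if q[4]>1.5]; S.sort(key=lambda q:np.abs(q-q0).max()); print(P,z,g,len(S),[np.round(q,2).tolist() for q in S[:1]])
to(*flat(66,.10,.07)); to(*flat(72,.06,.12));to(*flat(73.5,.035,.14))
E
```

```text
[ 0.75  0.58 -0.66  2.38  2.97  0.42 -1.15] [ 0.58892245 -0.09978016  0.17342148]
64 0.1 0.06 10 [[0.1, 0.6, -0.46, 2.37, 2.28, 0.35, -0.75]]
66 0.09 0.08 11 [[0.09, 0.61, -0.45, 2.39, 2.28, 0.34, -0.75]]
70 0.06 0.11 9 [[0.03, 0.65, -0.38, 2.41, 2.36, 0.32, -0.84]]
72 0.05 0.14 9 [[-0.02, 0.65, -0.31, 2.43, 2.37, 0.27, -0.86]]
74 0.03 0.14 10 [[0.1, 0.73, -0.48, 2.43, 2.19, 0.39, -0.67]]
t [0.509 0.776 0.062] a [-0.001  0.1   -0.068] rows~ 4.649782074731942
t [0.759 0.722 0.047] a [ 0.003  0.134 -0.068] rows~ 5.243719033391652
t [0.883 0.696 0.068] a [ 0.004  0.142 -0.068] rows~ 5.632909581546734
```

Emit:
apply_moves(targets=[{"tx": 0.12,"ty": 0.15,"tz": -0.05,"ax": 0,"ay": 0.02,"az": -0.015},{"tx": 0.22,"ty": 0.32,"tz": -0.04,"ax": 0,"ay": 0.045,"az": -0.03},{"tx": 0.34,"ty": 0.5,"tz": 0,"ax": 0,"ay": 0.07,"az": -0.045},{"tx": 0.45,"ty": 0.66,"tz": 0.04,"ax": 0,"ay": 0.09,"az": -0.06},{"tx": 0.51,"ty": 0.776,"tz": 0.06,"ax": 0,"ay": 0.1,"az": -0.068},{"tx": 0.65,"ty": 0.75,"tz": 0.055,"ax": 0,"ay": 0.12,"az": -0.068},{"tx": 0.76,"ty": 0.722,"tz": 0.047,"ax": 0.003,"ay": 0.134,"az": -0.068},{"tx": 0.76,"ty": 0.722,"tz": 0.047,"ax": 0.003,"ay": 0.134,"az": -0.068}])

```text
time_s: 16.25
tcp_pos: [0.4543, 0.0985, 0.057]
tool_rot: [[-0.939, -0.171, 0.3], [-0.163, 0.985, 0.052], [-0.304, 0.0, -0.953]]
wrist_force: [-0.3, -0.2, 0.3]
finger_gap: 0.0421
grasp_force: 0.0
```

```bash
python3 - <<'E'
from f import *
a=cams.camera("side")[:,:,::-1]
A=cv2.resize(a[175:265,225:345],None,fx=6,fy=6,interpolation=cv2.INTER_CUBIC)
pr=lambda P:tuple(int(v) for v in (proj(P,"side")[0]-[225,175])*6)
e=np.array([.5755,.1165,.006]);x=hd(9.6)
for P in (e,e-.114*x,e-.137*x,e-.16*x): cv2.circle(A,pr(P),3,(255,0,0),-1)
cv2.imwrite("pics/p4.png",A)
for n in ("side","top"): print(n,[(round(d["p"],2),np.round(d["box"]).tolist()) for d in spotter.cut_out("jig_handle",n)[:2]])
to(*flat(73.5,.035,.14)); to(*flat(76,.004,.14))
E
```

```text
[-0.12  0.61 -0.26  2.45  2.4   0.29 -0.96] [0.45434526 0.09845201 0.05701752]
side [(0.65, [296.0, 241.0, 41.0, 24.0])]
top [(0.87, [271.0, 268.0, 30.0, 66.0])]
t [ 0.112 -0.002  0.065] a [-0.     0.009 -0.   ] rows~ 0.6470334184818415
t [ 0.15  -0.002  0.183] a [-0.     0.023 -0.   ] rows~ 1.1849874982780144
```

View pics/p4.png

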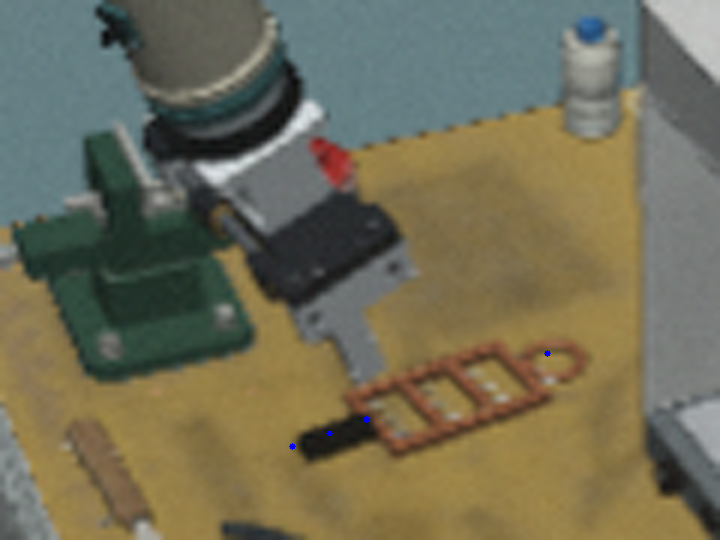

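```bash
sed -i 's/eye=(.5755,.1165)/eye=(.5765,.114)/' f.py; python3 - <<'E'
from f import *
to(*flat(73.5,.035,.142)); to(*flat(76,.004,.142))
E
```

```text
[-0.12  0.61 -0.26  2.45  2.4   0.29 -0.96] [0.45850113 0.09719767 0.05923964]
t [ 0.117 -0.012  0.064] a [-0.     0.009 -0.   ] rows~ 0.6691582398361108
t [ 0.156 -0.012  0.182] a [-0.     0.023 -0.   ] rows~ 1.197211709090523
```

Emit:
apply_moves(targets=[{"tx": 0.06,"ty": -0.01,"tz": 0.03,"ax": 0,"ay": 0.005,"az": 0},{"tx": 0.117,"ty": -0.012,"tz": 0.064,"ax": 0,"ay": 0.01,"az": 0},{"tx": 0.13,"ty": -0.012,"tz": 0.11,"ax": 0,"ay": 0.015,"az": 0},{"tx": 0.145,"ty": -0.012,"tz": 0.15,"ax": 0,"ay": 0.02,"az": 0},{"tx": 0.156,"ty": -0.012,"tz": 0.18,"ax": 0,"ay": 0.023,"az": 0},{"tx": 0.156,"ty": -0.012,"tz": 0.18,"ax": 0,"ay": 0.023,"az": 0},{"tx": 0.156,"ty": -0.012,"tz": 0.18,"ax": 0,"ay": 0.023,"az": 0}])

```text
time_s: 17.1
tcp_pos: [0.4355, 0.0901, 0.0038]
tool_rot: [[-0.957, -0.168, 0.238], [-0.164, 0.986, 0.038], [-0.24, -0.003, -0.971]]
wrist_force: [-0.9, -0.2, 0.7]
finger_gap: 0.042
grasp_force: 0.0
```

```bash
python3 - <<'E'
from f import *
to(*flat(76,.003,.142))
E
```

```text
[ 0.18  0.84 -0.71  2.45  2.01  0.6  -0.56] [0.435492   0.09008396 0.00382009]
t [-0.003  0.     0.004] a [-0.001 -0.     0.001] rows~ 0.026236278077972935
```

Emit:
apply_moves(targets=[{"tx": 0,"ty": 0,"tz": 0,"ax": 0,"ay": 0,"az": 0},{"tx": 0,"ty": 0,"tz": 0,"ax": 0,"ay": 0,"az": 0},{"tx": 0,"ty": 0,"tz": 0,"ax": 0,"ay": 0,"az": 0},{"tx": 0,"ty": 0,"tz": 0,"ax": 0,"ay": 0,"az": 0},{"tx": 0,"ty": 0,"tz": 0,"ax": 0,"ay": 0,"az": 0},{"tx": 0,"ty": 0,"tz": 0,"ax": 0,"ay": 0,"az": 0}], jaw=1, grip_force=55)

```text
time_s: 17.7
tcp_pos: [0.435, 0.0911, 0.0039]
tool_rot: [[-0.957, -0.168, 0.237], [-0.163, 0.986, 0.041], [-0.24, 0.0, -0.971]]
wrist_force: [-0.8, 0.9, 4.2]
finger_gap: 0.0175
grasp_force: 54.9
```

```bash
cat > g.py <<'E'
from h import *
F=np.diag([-1,-1,1.])
P=76; OFF=.004; G=.140
def hp(side,al,yaw=0,dx=0,dz=0):
    """eye centre at bend+(dx, dz) (local x, z)"""
    a=np.radians(al); d=Rn.from_euler("z",yaw,degrees=True).apply([np.cos(cth),np.sin(cth),0])
    eye=W(.035+dx,side*.055,.217+dz); jx=d*np.sin(a)+np.array([0,0,np.cos(a)])
    R=tool(np.degrees(cth)+yaw,P-(90-al))@F; return eye-G*jx+R[:,2]*OFF,R
def near(pose,q0,n=15,qmin=1.2):
    S=[q for q in ik(*pose,seeds=[q0]+[q0+np.random.default_rng(i).normal(0,.3,7) for i in range(n)]) if q[4]>qmin]
    S.sort(key=lambda q:np.abs(q-q0).max()); return S[0] if S else None
if __name__=="__main__":
    q=get_obs()["joints"]; print(np.round(q,2))
    for yaw in (0,10,20):
      qq=q
      for al,dx,dz in ((60,-.10,-.02),(60,-.05,.02),(55,-.024,.034),(52,-.006,.0),(50,0,-.009),(35,0,-.009),(20,0,-.009)):
        s=near(hp(-1,al,yaw,dx,dz),qq); print(yaw,al,np.round(hp(-1,al,yaw,dx,dz)[0],3),None if s is None else np.round(s,2)); qq=qq if s is None else s
E
python3 g.py
```

```text
[ 0.18  0.84 -0.72  2.45  2.01  0.6  -0.56]
0 60 [ 0.505 -0.164  0.124] None
0 60 [ 0.555 -0.16   0.164] [ 1.12  0.72 -0.89  2.4   2.92  0.44 -0.71]
0 55 [ 0.587 -0.157  0.168] [ 1.07  0.79 -0.87  2.41  3.04  0.58 -0.79]
0 52 [ 0.61  -0.156  0.128] [ 1.04  0.94 -0.84  2.39  3.09  0.71 -0.73]
0 50 [ 0.619 -0.155  0.116] [ 1.04  1.   -0.83  2.38  3.13  0.74 -0.73]
0 35 [ 0.646 -0.153  0.092] [ 1.09  1.34 -0.81  2.39  3.47  1.1  -0.62]
0 20 [ 0.679 -0.15   0.076] [ 1.11  1.6  -0.76  2.25  3.84  1.23 -0.6 ]
10 60 [ 0.508 -0.184  0.124] [ 1.33  0.87 -0.91  2.4   3.17  0.31 -0.56]
10 60 [ 0.558 -0.18   0.164] [ 1.24  0.78 -0.92  2.32  3.17  0.27 -0.69]
10 55 [ 0.59  -0.177  0.168] [ 1.25  0.85 -0.95  2.27  3.22  0.27 -0.7 ]
10 52 [ 0.613 -0.174  0.128] [ 1.21  0.98 -0.91  2.24  3.29  0.34 -0.69]
10 50 [ 0.622 -0.173  0.116] [ 1.2   1.04 -0.9   2.25  3.32  0.43 -0.67]
10 35 [ 0.648 -0.166  0.092] [ 1.24  1.33 -0.86  2.26  3.67  0.71 -0.68]
10 20 [ 0.68  -0.158  0.076] [ 1.33  1.68 -0.95  2.14  3.98  0.72 -0.6 ]
20 60 [ 0.515 -0.204  0.124] [ 1.54  1.12 -1.21  2.28  1.88  0.27  0.98]
20 60 [ 0.565 -0.2    0.164] None
20 55 [ 0.597 -0.195  0.168] None
20 52 [ 0.619 -0.192  0.128] [ 1.39  1.22 -1.21  2.14  2.18  0.27  0.7 ]
20 50 [ 0.628 -0.19   0.116] [ 1.4   1.29 -1.21  2.14  2.31  0.27  0.63]
20 35 [ 0.653 -0.179  0.092] [ 1.39  1.43 -1.05  2.09  3.82  0.27 -0.68]
20 20 [ 0.683 -0.165  0.076] [ 1.45  1.78 -1.14  2.    4.2   0.27 -0.75]
```

```bash
cat >> g.py <<'E'
def jp(eye,al,yaw):
    a=np.radians(al); d=Rn.from_euler("z",yaw,degrees=True).apply([np.cos(cth),np.sin(cth),0])
    jx=d*np.sin(a)+np.array([0,0,np.cos(a)]); R=tool(np.degrees(cth)+yaw,P-(90-al))@F
    return np.array(eye)-G*jx+R[:,2]*OFF,R
E
cat > k.py <<'E'
from g import *
q=get_obs()["joints"]
L=[((.58,.11,.06),82,5),((.60,.07,.12),78,4),((.60,-.02,.16),78,2)]+[(W(.035+dx,-.055,.217+dz),al,0) for al,dx,dz in ((78,-.11,-.03),(72,-.08,-.01),(65,-.06,.01),(60,-.05,.02),(55,-.026,.037))]
for e,al,yaw in L:
    s=near(jp(e,al,yaw),q); print(np.round(e,3),al,np.round(jp(e,al,yaw)[0],3),None if s is None else np.round(s,2)); q=q if s is None else s
to(*jp(*L[0]));to(*jp(*L[1]));to(*jp(*L[2]))
E
python3 k.py
```

```text
[0.58 0.11 0.06] 82 [0.445 0.088 0.037] None
[0.6  0.07 0.12] 78 [0.466 0.05  0.087] None
[ 0.6  -0.02  0.16] 78 [ 0.466 -0.035  0.127] None
[ 0.613 -0.155  0.187] 78 [ 0.478 -0.166  0.154] [ 1.18  0.62 -0.98  2.35  1.64  0.28  0.47]
[ 0.643 -0.153  0.207] 72 [ 0.512 -0.163  0.16 ] [ 1.2   0.67 -1.02  2.33  1.86  0.28  0.28]
[ 0.663 -0.152  0.227] 65 [ 0.539 -0.161  0.165] [ 1.28  0.84 -1.21  2.36  2.14  0.48  0.07]
[ 0.673 -0.151  0.237] 60 [ 0.555 -0.16   0.164] [ 1.28  0.92 -1.21  2.4   2.41  0.57 -0.12]
[ 0.697 -0.149  0.254] 55 [ 0.585 -0.158  0.171] [ 1.25  0.98 -1.21  2.4   2.56  0.64 -0.22]
t [-0.067 -0.02  -0.119] a [ 0.001 -0.045  0.002] rows~ 0.9441873068380209
t [-0.173 -0.182 -0.301] a [ 0.003 -0.067  0.007] rows~ 1.9582901964840649
t [-0.154 -0.518 -0.47 ] a [ 0.006 -0.067  0.017] rows~ 3.5806738486931367
```

```bash
cat > k.py <<'E'
from g import *
q=get_obs()["joints"]
L=[((.576,.114,.05),88,5),((.572,.08,.12),88,3),((.572,-.02,.15),90,1),((.575,-.15,.17),88,0)]+[(W(.035+dx,-.055,.217+dz),al,0) for al,dx,dz in ((78,-.11,-.03),(72,-.08,-.01),(60,-.05,.02),(55,-.026,.037))]
for e,al,yaw in L:
    s=near(jp(e,al,yaw),q); print(np.round(e,3),al,np.round(jp(e,al,yaw)[0],3),None if s is None else np.round(s,2)); q=q if s is None else s
for l in L[:4]: to(*jp(*l))
E
python3 k.py
```

```text
[0.576 0.114 0.05 ] 88 [0.439 0.091 0.041] [ 0.17  0.73 -0.59  2.43  2.05  0.44 -0.54]
[0.572 0.08  0.12 ] 88 [0.434 0.062 0.111] [ 0.26  0.51 -0.56  2.43  1.64  0.27 -0.12]
[ 0.572 -0.02   0.15 ] 90 [ 0.434 -0.033  0.146] [ 0.71  0.48 -0.82  2.41  1.25  0.33  0.47]
[ 0.575 -0.15   0.17 ] 88 [ 0.437 -0.161  0.161] None
[ 0.613 -0.155  0.187] 78 [ 0.478 -0.166  0.154] [ 1.17  0.61 -0.97  2.32  1.43  0.27  0.68]
[ 0.643 -0.153  0.207] 72 [ 0.512 -0.163  0.16 ] [ 1.26  0.75 -1.17  2.33  1.76  0.41  0.39]
[ 0.673 -0.151  0.237] 60 [ 0.555 -0.16   0.164] [ 1.28  0.92 -1.21  2.41  2.42  0.58 -0.14]
[ 0.697 -0.149  0.254] 55 [ 0.585 -0.158  0.171] [ 1.25  0.98 -1.21  2.39  2.56  0.63 -0.22]
t [-0.052 -0.001 -0.141] a [ 0.001 -0.012  0.002] rows~ 0.7508476952110582
t [-0.082 -0.113 -0.422] a [ 0.003 -0.012  0.012] rows~ 2.2228450561424205
t [-0.05  -0.488 -0.574] a [ 0.006 -0.001  0.023] rows~ 3.774333907873928
t [ 0.007 -0.993 -0.65 ] a [ 0.008 -0.012  0.028] rows~ 5.935849965600783
```

Emit:
apply_moves(targets=[{"tx": -0.03,"ty": 0,"tz": -0.07,"ax": 0,"ay": -0.006,"az": 0},{"tx": -0.05,"ty": 0,"tz": -0.14,"ax": 0,"ay": -0.012,"az": 0},{"tx": -0.065,"ty": -0.05,"tz": -0.28,"ax": 0,"ay": -0.012,"az": 0.006},{"tx": -0.08,"ty": -0.11,"tz": -0.42,"ax": 0.003,"ay": -0.012,"az": 0.012},{"tx": -0.08,"ty": -0.22,"tz": -0.5,"ax": 0.004,"ay": -0.01,"az": 0.015},{"tx": -0.07,"ty": -0.35,"tz": -0.55,"ax": 0.005,"ay": -0.006,"az": 0.02},{"tx": -0.06,"ty": -0.49,"tz": -0.574,"ax": 0.006,"ay": -0.005,"az": 0.023},{"tx": -0.06,"ty": -0.49,"tz": -0.574,"ax": 0.006,"ay": -0.005,"az": 0.023}])

```text
time_s: 18.5
tcp_pos: [0.435, -0.0348, 0.1469]
tool_rot: [[-0.963, -0.093, 0.253], [-0.09, 0.996, 0.022], [-0.254, -0.001, -0.967]]
wrist_force: [0.5, -1.1, -1.4]
finger_gap: 0.017
grasp_force: 54.9
```

```bash
cat > k2.py <<'E'
from g import *
q=get_obs()["joints"]; print(np.round(q,2))
L=[((.58,-.10,.17),86,0)]+[(W(.035+dx,-.055,.217+dz),al,0) for al,dx,dz in ((80,-.115,-.04),(78,-.10,-.03),(72,-.08,-.01),(60,-.05,.02),(55,-.026,.037))]
for e,al,yaw in L:
    s=near(jp(e,al,yaw),q); print(np.round(e,3),al,np.round(jp(e,al,yaw)[0],3),None if s is None else np.round(s,2)); q=q if s is None else s
for l in L[:4]: to(*jp(*l))
E
python3 k2.py
```

```text
[ 0.6   0.42 -0.75  2.37  1.01  0.33  0.66]
[ 0.58 -0.1   0.17] 86 [ 0.442 -0.111  0.156] [ 0.97  0.49 -0.87  2.39  1.26  0.28  0.66]
[ 0.608 -0.156  0.177] 80 [ 0.472 -0.166  0.149] [ 1.16  0.6  -0.95  2.33  1.43  0.27  0.67]
[ 0.623 -0.155  0.187] 78 [ 0.488 -0.165  0.154] [ 1.15  0.61 -0.96  2.31  1.43  0.27  0.67]
[ 0.643 -0.153  0.207] 72 [ 0.512 -0.163  0.16 ] [ 1.21  0.68 -1.04  2.32  1.78  0.28  0.37]
[ 0.673 -0.151  0.237] 60 [ 0.555 -0.16   0.164] [ 1.28  0.92 -1.21  2.4   2.4   0.56 -0.12]
[ 0.697 -0.149  0.254] 55 [ 0.585 -0.158  0.171] [ 1.26  0.97 -1.21  2.39  2.54  0.62 -0.21]
t [-0.009 -0.304 -0.037] a [ 0.001 -0.018  0.005] rows~ 1.5329790358491122
t [-0.097 -0.537  0.017] a [ 0.001 -0.052  0.005] rows~ 2.7307826649828333
t [-0.165 -0.538  0.013] a [ 0.001 -0.063  0.005] rows~ 2.8153794768715317
t [-0.265 -0.54   0.015] a [ 0.002 -0.096  0.005] rows~ 3.0068423198555023
```

Emit:
apply_moves(targets=[{"tx": 0,"ty": -0.15,"tz": -0.02,"ax": 0,"ay": -0.01,"az": 0.003},{"tx": -0.01,"ty": -0.3,"tz": -0.035,"ax": 0,"ay": -0.018,"az": 0.005},{"tx": -0.03,"ty": -0.42,"tz": -0.02,"ax": 0,"ay": -0.035,"az": 0.005},{"tx": -0.07,"ty": -0.53,"tz": 0,"ax": 0,"ay": -0.052,"az": 0.005},{"tx": -0.07,"ty": -0.54,"tz": 0,"ax": 0,"ay": -0.052,"az": 0.005}])

```text
time_s: 19.0
tcp_pos: [0.4637, -0.1701, 0.1497]
tool_rot: [[-0.911, -0.072, 0.406], [-0.064, 0.997, 0.034], [-0.407, 0.005, -0.913]]
wrist_force: [1.1, -0.3, -1.1]
finger_gap: 0.0171
grasp_force: 54.9
```

```bash
python3 k2.py; python3 - <<'E'
from g import *
o=get_obs(); R=o["tool_rot"]; a=np.radians(90-P)
# predicted eye from tool pose: jig x in tool frame
jx=Rn.from_rotvec(R[:,1]*0).apply(-R[:,0]); 
jx=-R[:,0]*np.cos(a)+R[:,2]*np.sin(a)*(1)
e=o["tcp_pos"]-R[:,2]*OFF+G*jx; print("jx",jx,"eye",e)
im=cams.camera("side")[:,:,::-1]; c=proj(e,"side")[0].astype(int); x0,y0=c-[70,50]
A=cv2.resize(im[y0:y0+100,x0:x0+130],None,fx=6,fy=6,interpolation=cv2.INTER_CUBIC)
for p in (e,e-.068*jx,e-.137*jx): cv2.circle(A,tuple(int(v) for v in (proj(p,"side")[0]-[x0,y0])*6),3,(255,0,0),-1)
cv2.imwrite("pics/p5.png",A)
E
```

```text
[ 1.09  0.54 -0.9   2.35  1.44  0.24  0.61]
[ 0.58 -0.1   0.17] 86 [ 0.442 -0.111  0.156] [ 1.05  0.54 -1.01  2.4   1.37  0.37  0.54]
[ 0.608 -0.156  0.177] 80 [ 0.472 -0.166  0.149] [ 1.16  0.61 -0.95  2.34  1.48  0.27  0.62]
[ 0.623 -0.155  0.187] 78 [ 0.488 -0.165  0.154] [ 1.16  0.62 -0.97  2.32  1.52  0.27  0.58]
[ 0.643 -0.153  0.207] 72 [ 0.512 -0.163  0.16 ] [ 1.2   0.67 -1.02  2.32  1.8   0.28  0.34]
[ 0.673 -0.151  0.237] 60 [ 0.555 -0.16   0.164] [ 1.27  0.92 -1.21  2.41  2.43  0.59 -0.15]
[ 0.697 -0.149  0.254] 55 [ 0.585 -0.158  0.171] [ 1.25  0.98 -1.21  2.39  2.56  0.63 -0.22]
t [ 0.053  0.244 -0.052] a [ 0.001  0.033 -0.002] rows~ 1.2755565936942106
t [-0.03   0.013  0.017] a [ 0.001  0.    -0.002] rows~ 0.1855690064320152
t [-0.098  0.014  0.024] a [ 0.001 -0.011 -0.002] rows~ 0.5069305964230221
t [-0.196  0.014  0.041] a [ 0.001 -0.044 -0.002] rows~ 1.0024301343356208
jx [0.98221523 0.07048623 0.17402565] eye [ 0.59957675 -0.16039727  0.17773224]
```

View pics/p5.png

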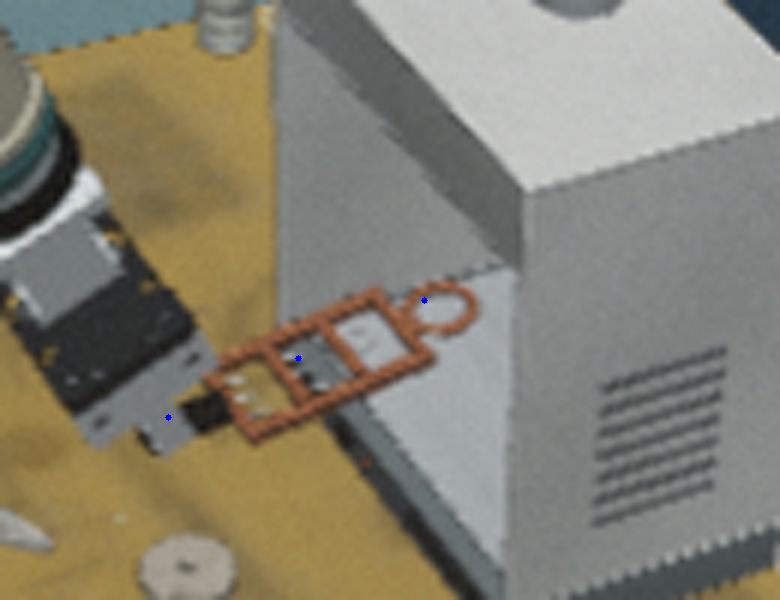

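The picture shows the jig held straight with its eye at crop (445,307). That is about 20 px right of my model, so the grip sits farther back on the handle. I'll check it against the cabinet corners and the top view.

```bash
python3 - <<'E'
from g import *
o=get_obs(); R=o["tool_rot"]; a=np.radians(90-P)
jx=-R[:,0]*np.cos(a)+R[:,2]*np.sin(a); e=o["tcp_pos"]-R[:,2]*OFF+G*jx
im=cams.camera("side"); 
c=proj(e,"side")[0].astype(int); x0,y0=c-[70,50]
print("cabinet model in crop",((proj([W(-.08,-.13,.291),W(-.08,-.13,.238),W(-.08,.13,0),W(.08,-.13,.291)],"side")-[x0,y0])*6).round())
def mask(im):
    h=cv2.cvtColor(im,cv2.COLOR_RGB2HSV); return ((h[...,0]<13)|(h[...,0]>175))&(h[...,1]>90)&(h[...,2]>60)
for n in ("side","top"):
    im=cams.camera(n); m=mask(im); pe=proj(e,n)[0]; u=proj(e+jx*.01,n)[0]-proj(e-jx*.01,n)[0]; s=np.linalg.norm(u)/.02; u/=np.linalg.norm(u)
    v,w=np.nonzero(m); d=np.c_[w,v]-pe; al=d@u; la=d@np.array([-u[1],u[0]])
    k=(np.abs(la)<.06*s)&(al>-.17*s)&(al<.04*s)
    print(n,"px/m",s,"n",k.sum(),"tip along mm",np.sort(al[k])[-5:]/s*1e3 if k.sum()>5 else 0)
    kk=k&(al>-.01*s); print(" eye lateral mm",la[kk].mean()/s*1e3,"n",kk.sum()," frame lateral",[ (la[k&(al<-.03*s)].min()/s*1e3).round(1),(la[k&(al<-.03*s)].max()/s*1e3).round(1)])
E
```

```text
cabinet model in crop [[521. 190.]
 [517. 284.]
 [269. 368.]
 [824. 100.]]
side px/m 336.22296451759024 n 291 tip along mm [19.54781042 19.78325878 20.78290747 21.01835583 22.25345287]
 eye lateral mm 3.283146261591166 n 37  frame lateral [np.float64(-20.8), np.float64(27.3)]
top px/m 419.2246948279581 n 482 tip along mm [22.02113639 22.19071793 22.36029948 22.52988102 22.69946257]
 eye lateral mm -7.079820613426296 n 76  frame lateral [np.float64(-35.6), np.float64(24.2)]
```

```bash
sed -i 's/G=.140/G=.143/' g.py; cat > k3.py <<'E'
from g import *
import sys
q=get_obs()["joints"]; print(np.round(q,2),get_obs()["wrist_force"].round(1))
for al,dx,dz in eval(sys.argv[1]):
    p=jp(W(.035+dx,-.0575,.217+dz+.0015),al,0); s=near(p,q); print(al,dx,dz,np.round(p[0],3),None if s is None else np.round(s,2)); q=q if s is None else s
    to(*p)
E
python3 k3.py "[(80,-.11,-.035),(76,-.095,-.03),(70,-.08,-.015),(65,-.067,.0),(60,-.055,.015)]"
```

```text
[ 1.08  0.53 -0.9   2.35  1.43  0.24  0.61] [-0.1  1.  -1.1]
80 -0.11 -0.035 [ 0.474 -0.169  0.155] [ 1.16  0.59 -0.95  2.33  1.42  0.27  0.68]
t [-0.039 -0.018  0.   ] a [0.002 0.    0.   ] rows~ 0.21437109225568635
76 -0.095 -0.03 [ 0.492 -0.167  0.15 ] [ 1.18  0.65 -0.99  2.32  1.59  0.27  0.54]
t [-0.095 -0.018  0.046] a [ 0.002 -0.022  0.   ] rows~ 0.5334492552213393
70 -0.08 -0.015 [ 0.511 -0.166  0.151] [ 1.3   0.83 -1.21  2.37  1.96  0.48  0.24]
t [-0.168 -0.018  0.075] a [ 0.002 -0.055  0.   ] rows~ 1.155526577166492
65 -0.067 0.0 [ 0.529 -0.164  0.155] [ 1.3   0.87 -1.21  2.39  2.2   0.51  0.04]
t [-0.24  -0.019  0.091] a [ 0.002 -0.083 -0.   ] rows~ 1.737282439267487
60 -0.055 0.015 [ 0.547 -0.163  0.159] [ 1.29  0.94 -1.21  2.43  2.45  0.6  -0.15]
t [-0.313 -0.019  0.105] a [ 0.002 -0.111 -0.   ] rows~ 2.3191964423579376
```

Emit:
apply_moves(targets=[{"tx": -0.04,"ty": -0.018,"tz": 0.01,"ax": 0,"ay": 0,"az": 0},{"tx": -0.095,"ty": -0.018,"tz": 0.046,"ax": 0.002,"ay": -0.022,"az": 0},{"tx": -0.13,"ty": -0.018,"tz": 0.06,"ax": 0.002,"ay": -0.04,"az": 0},{"tx": -0.168,"ty": -0.018,"tz": 0.075,"ax": 0.002,"ay": -0.055,"az": 0},{"tx": -0.205,"ty": -0.018,"tz": 0.083,"ax": 0.002,"ay": -0.07,"az": 0},{"tx": -0.24,"ty": -0.018,"tz": 0.09,"ax": 0.002,"ay": -0.083,"az": 0},{"tx": -0.28,"ty": -0.018,"tz": 0.098,"ax": 0.002,"ay": -0.097,"az": 0},{"tx": -0.313,"ty": -0.018,"tz": 0.105,"ax": 0.002,"ay": -0.111,"az": 0}])

```text
time_s: 20.0
tcp_pos: [0.5479, -0.1621, 0.1591]
tool_rot: [[-0.716, -0.078, 0.694], [-0.056, 0.997, 0.055], [-0.696, 0.0, -0.718]]
wrist_force: [-1.3, -0.5, -1.8]
finger_gap: 0.0174
grasp_force: 54.9
```

```bash
python3 k3.py "[(60,-.055,.015),(58,-.045,.025),(55,-.03,.036),(55,-.018,.021),(53,-.008,.006)]"
```

```text
[ 1.24  0.88 -1.21  2.45  2.44  0.65 -0.22] [-1.3 -0.5 -1.8]
60 -0.055 0.015 [ 0.547 -0.163  0.159] [ 1.29  0.93 -1.21  2.43  2.45  0.6  -0.15]
t [ 0.002 -0.003 -0.002] a [0.001 0.001 0.   ] rows~ 0.021564043648333295
58 -0.045 0.025 [ 0.56  -0.162  0.165] [ 1.28  0.95 -1.21  2.41  2.49  0.6  -0.17]
t [-0.051 -0.003  0.017] a [ 0.001 -0.011  0.   ] rows~ 0.26642312600257273
55 -0.03 0.036 [ 0.579 -0.161  0.17 ] [ 1.27  0.99 -1.21  2.41  2.58  0.65 -0.23]
t [-0.12  -0.004  0.056] a [ 0.001 -0.027  0.   ] rows~ 0.6606348663025474
55 -0.018 0.021 [ 0.591 -0.16   0.155] [ 1.23  1.01 -1.17  2.4   2.63  0.67 -0.26]
t [-0.112 -0.004  0.133] a [ 0.001 -0.027  0.   ] rows~ 0.8689856953016915
53 -0.008 0.006 [ 0.604 -0.159  0.136] [ 1.2   1.09 -1.13  2.39  2.73  0.74 -0.29]
t [-0.097 -0.004  0.223] a [ 0.001 -0.038  0.   ] rows~ 1.2171589132678127
```

Emit:
apply_moves(targets=[{"tx": -0.025,"ty": -0.003,"tz": 0.008,"ax": 0,"ay": -0.006,"az": 0},{"tx": -0.051,"ty": -0.003,"tz": 0.017,"ax": 0,"ay": -0.011,"az": 0},{"tx": -0.085,"ty": -0.003,"tz": 0.035,"ax": 0,"ay": -0.02,"az": 0},{"tx": -0.12,"ty": -0.004,"tz": 0.056,"ax": 0,"ay": -0.027,"az": 0},{"tx": -0.12,"ty": -0.004,"tz": 0.056,"ax": 0,"ay": -0.027,"az": 0}])

```text
time_s: 20.5
tcp_pos: [0.5799, -0.1625, 0.1702]
tool_rot: [[-0.654, -0.076, 0.753], [-0.05, 0.997, 0.057], [-0.755, -0.001, -0.656]]
wrist_force: [0.4, -1.3, -1.8]
finger_gap: 0.0169
grasp_force: 54.9
```

```bash
python3 - <<'E'
from g import *
o=get_obs(); print(o["torque"].round(2))
R=o["tool_rot"]; a=np.radians(90-P); jx=-R[:,0]*np.cos(a)+R[:,2]*np.sin(a); e=o["tcp_pos"]-R[:,2]*OFF+G*jx
print("eye",e.round(4),"target",W(.005,-.0575,.2545))
im=cams.camera("side"); tp=cams.camera("top")
out=[]
for n,i in (("side",im),("top",tp)):
    c=proj(e-.07*jx,n)[0].astype(int); x0,y0=c-[40,35]
    A=cv2.resize(i[y0:y0+80,x0:x0+80,::-1],None,fx=5,fy=5,interpolation=cv2.INTER_CUBIC)
    nz=np.cross(jx,R[:,1])
    for s in (-.05,.05):
      for z in (-.03,.03): cv2.circle(A,tuple(int(v) for v in (proj(e-.068*jx+s*jx+z*R[:,1],n)[0]-[x0,y0]+.5)*5),2,(255,0,0),-1)
    cv2.circle(A,tuple(int(v) for v in (proj(e,n)[0]-[x0,y0]+.5)*5),2,(0,0,255),-1)
    for p in (W(-.08,-.13,.238),W(-.08,.13,.238),W(-.08,-.13,.291)): cv2.circle(A,tuple(int(v) for v in (proj(p,n)[0]-[x0,y0]+.5)*5),3,(0,255,0),-1)
    out.append(A)
cv2.imwrite("pics/p6.png",np.hstack(out))
E
```

```text
[-0.01  1.08 -0.05]
eye [ 0.6937 -0.1538  0.2549] target [ 0.69286275 -0.15185251  0.2545    ]
```

View pics/p6.png

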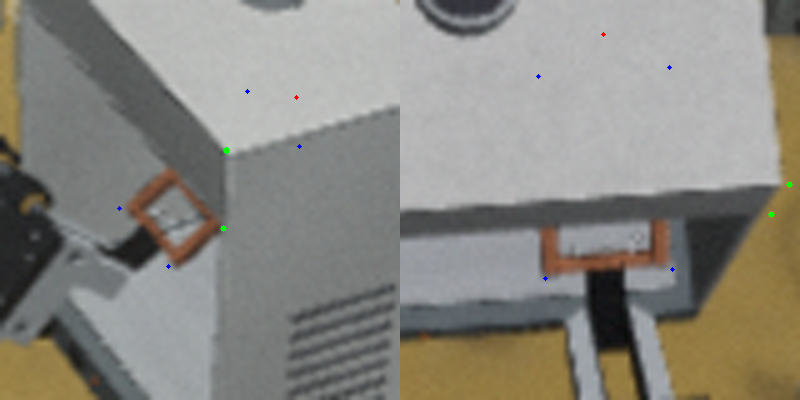

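```bash
sed -i 's/G=.143/G=.1455/' g.py; python3 k3.py "[(55,-.028,.038),(55,-.018,.021),(53,-.008,.004),(50,-.003,-.006)]"
```

```text
[ 1.22  0.93 -1.22  2.44  2.55  0.71 -0.28] [-0.7  0.1 -1.8]
55 -0.028 0.038 [ 0.579 -0.161  0.17 ] [ 1.26  0.98 -1.21  2.42  2.58  0.66 -0.24]
t [-0.002  0.008 -0.   ] a [-0. -0.  0.] rows~ 0.04122886362381318
55 -0.018 0.021 [ 0.589 -0.16   0.153] [ 1.25  1.05 -1.21  2.4   2.57  0.69 -0.18]
t [0.023 0.008 0.075] a [-0. -0.  0.] rows~ 0.3920152428791488
53 -0.008 0.004 [ 0.602 -0.159  0.132] [ 1.22  1.14 -1.19  2.4   2.66  0.78 -0.19]
t [0.052 0.008 0.169] a [-0.    -0.012  0.   ] rows~ 0.8856643439942762
50 -0.003 -0.006 [ 0.612 -0.158  0.117] [ 1.22  1.25 -1.18  2.41  2.78  0.86 -0.2 ]
t [0.074 0.008 0.24 ] a [-0.    -0.028  0.   ] rows~ 1.2579033581500345
```

Emit:
apply_moves(targets=[{"tx": 0.01,"ty": 0.008,"tz": 0.035,"ax": 0,"ay": 0,"az": 0},{"tx": 0.023,"ty": 0.008,"tz": 0.075,"ax": 0,"ay": 0,"az": 0},{"tx": 0.035,"ty": 0.008,"tz": 0.12,"ax": 0,"ay": -0.006,"az": 0},{"tx": 0.052,"ty": 0.008,"tz": 0.169,"ax": 0,"ay": -0.012,"az": 0},{"tx": 0.052,"ty": 0.008,"tz": 0.169,"ax": 0,"ay": -0.012,"az": 0}])

```text
time_s: 21.1
tcp_pos: [0.6017, -0.1587, 0.1296]
tool_rot: [[-0.628, -0.075, 0.774], [-0.045, 0.997, 0.06], [-0.777, 0.003, -0.63]]
wrist_force: [0.4, -0.3, -1.0]
finger_gap: 0.0175
grasp_force: 54.9
```

```bash
python3 k3.py "[(50,-.003,-.006),(45,-.002,-.009),(45,-.002,-.013)]"
```

```text
[ 1.16  1.08 -1.18  2.43  2.66  0.84 -0.28] [ 0.4 -0.3 -1. ]
50 -0.003 -0.006 [ 0.612 -0.158  0.117] [ 1.2   1.21 -1.14  2.41  2.82  0.84 -0.26]
t [ 0.015 -0.001  0.064] a [ 0.    -0.017 -0.001] rows~ 0.3547707274246451
45 -0.002 -0.009 [ 0.622 -0.157  0.105] [ 1.23  1.37 -1.16  2.42  2.94  0.94 -0.19]
t [ 0.028 -0.001  0.125] a [ 0.    -0.045 -0.001] rows~ 0.9364032193771344
45 -0.002 -0.013 [ 0.622 -0.157  0.101] [ 1.23  1.37 -1.14  2.42  2.95  0.94 -0.2 ]
t [ 0.04  -0.001  0.135] a [ 0.    -0.045 -0.001] rows~ 0.9364032193771344
```

Emit:
apply_moves(targets=[{"tx": 0.015,"ty": 0,"tz": 0.064,"ax": 0,"ay": -0.017,"az": 0},{"tx": 0.022,"ty": 0,"tz": 0.095,"ax": 0,"ay": -0.03,"az": 0},{"tx": 0.028,"ty": 0,"tz": 0.125,"ax": 0,"ay": -0.045,"az": 0},{"tx": 0.036,"ty": 0,"tz": 0.13,"ax": 0,"ay": -0.045,"az": 0},{"tx": 0.036,"ty": 0,"tz": 0.13,"ax": 0,"ay": -0.045,"az": 0}])

```text
time_s: 21.6
tcp_pos: [0.6212, -0.1569, 0.1049]
tool_rot: [[-0.511, -0.076, 0.856], [-0.038, 0.997, 0.066], [-0.859, 0.001, -0.513]]
wrist_force: [-1.2, 0.1, 0.7]
finger_gap: 0.0172
grasp_force: 55.0
```

Emit:
apply_moves(targets=[{"tx": 0.01,"ty": 0,"tz": 0.006,"ax": 0,"ay": 0,"az": 0},{"tx": 0.016,"ty": 0,"tz": 0.01,"ax": 0,"ay": 0,"az": 0},{"tx": 0.016,"ty": 0,"tz": 0.01,"ax": 0,"ay": 0,"az": 0},{"tx": 0.016,"ty": 0,"tz": 0.01,"ax": 0,"ay": 0,"az": 0}])

```text
time_s: 22.0
tcp_pos: [0.6228, -0.1576, 0.1023]
tool_rot: [[-0.507, -0.076, 0.859], [-0.04, 0.997, 0.064], [-0.861, -0.002, -0.509]]
wrist_force: [2.3, 0.2, 5.5]
finger_gap: 0.0175
grasp_force: 55.0
```

```bash
python3 k3.py "[(38,.0,-.009),(30,.001,-.009),(22,.001,-.009)]"
```

```text
[ 1.17  1.32 -1.16  2.45  2.92  1.03 -0.25] [2.3 0.2 5.5]
38 0.0 -0.009 [ 0.637 -0.156  0.093] [ 1.25  1.55 -1.15  2.41  3.13  1.03 -0.13]
t [0.002 0.002 0.068] a [-0.    -0.036  0.001] rows~ 0.7649286692804905
30 0.001 -0.009 [ 0.655 -0.155  0.082] [ 1.29  1.72 -1.14  2.36  3.32  1.02 -0.07]
t [0.003 0.002 0.152] a [-0.    -0.081  0.001] rows~ 1.6961769574743937
22 0.001 -0.009 [ 0.673 -0.153  0.074] [ 1.38  1.97 -1.19  2.26  3.52  0.86  0.06]
t [-0.006  0.002  0.232] a [-0.    -0.125  0.001] rows~ 2.6274727629947137
```

Emit:
apply_moves(targets=[{"tx": 0,"ty": 0,"tz": 0.035,"ax": 0,"ay": -0.018,"az": 0},{"tx": 0.002,"ty": 0.002,"tz": 0.068,"ax": 0,"ay": -0.036,"az": 0},{"tx": 0.003,"ty": 0.002,"tz": 0.11,"ax": 0,"ay": -0.058,"az": 0},{"tx": 0.003,"ty": 0.002,"tz": 0.152,"ax": 0,"ay": -0.081,"az": 0},{"tx": 0,"ty": 0.002,"tz": 0.18,"ax": 0,"ay": -0.096,"az": 0},{"tx": 0,"ty": 0.002,"tz": 0.18,"ax": 0,"ay": -0.096,"az": 0}])

```text
time_s: 22.6
tcp_pos: [0.6604, -0.154, 0.0766]
tool_rot: [[-0.231, -0.075, 0.97], [-0.016, 0.997, 0.073], [-0.973, 0.002, -0.231]]
wrist_force: [1.0, 1.5, 4.2]
finger_gap: 0.0174
grasp_force: 55.0
```

```bash
python3 k3.py "[(27,.0,-.009),(22,.001,-.009),(15,.001,-.009)]"
```

```text
[ 1.24  1.7  -1.09  2.36  3.43  1.1  -0.15] [1.  1.5 4.2]
27 0.0 -0.009 [ 0.661 -0.154  0.079] [ 1.26  1.71 -1.05  2.34  3.49  1.04 -0.2 ]
t [-0.01  -0.001 -0.001] a [-0.    -0.002 -0.001] rows~ 0.04815769420901803
22 0.001 -0.009 [ 0.673 -0.153  0.074] [ 1.31  1.81 -1.05  2.27  3.63  0.95 -0.19]
t [-0.002 -0.001  0.053] a [-0.    -0.03  -0.001] rows~ 0.6266167997785413
15 0.001 -0.009 [ 0.69  -0.152  0.069] [ 1.32  1.91 -1.05  2.19  3.81  0.91 -0.23]
t [ 0.002 -0.001  0.123] a [-0.    -0.069 -0.001] rows~ 1.4414116104301204
```

Emit:
apply_moves(targets=[{"tx": 0,"ty": 0,"tz": 0.027,"ax": 0,"ay": -0.015,"az": 0},{"tx": 0,"ty": 0,"tz": 0.053,"ax": 0,"ay": -0.03,"az": 0},{"tx": 0,"ty": 0,"tz": 0.08,"ax": 0,"ay": -0.045,"az": 0},{"tx": 0,"ty": 0,"tz": 0.11,"ax": 0,"ay": -0.06,"az": 0},{"tx": 0,"ty": 0,"tz": 0.11,"ax": 0,"ay": -0.06,"az": 0},{"tx": 0,"ty": 0,"tz": 0.11,"ax": 0,"ay": -0.06,"az": 0}])

```text
time_s: 23.2
tcp_pos: [0.6862, -0.1519, 0.0689]
tool_rot: [[-0.052, -0.076, 0.996], [-0.002, 0.997, 0.076], [-0.999, 0.002, -0.052]]
wrist_force: [0.2, 0.2, -0.7]
finger_gap: 0.0172
grasp_force: 55.0
```

Emit:
apply_moves(targets=[{"tx": 0.012,"ty": 0,"tz": 0,"ax": 0,"ay": 0,"az": 0},{"tx": 0.012,"ty": 0,"tz": 0,"ax": 0,"ay": 0,"az": 0},{"tx": 0.012,"ty": 0,"tz": 0,"ax": 0,"ay": 0,"az": 0}])

```text
time_s: 23.5
tcp_pos: [0.6866, -0.1522, 0.0683]
tool_rot: [[-0.047, -0.076, 0.996], [-0.005, 0.997, 0.076], [-0.999, -0.001, -0.047]]
wrist_force: [-0.8, -0.1, 0.7]
finger_gap: 0.0174
grasp_force: 55.0
```

Emit:
apply_moves(targets=[{"tx": 0.012,"ty": 0,"tz": 0,"ax": 0,"ay": 0,"az": 0},{"tx": 0.012,"ty": 0,"tz": 0,"ax": 0,"ay": 0,"az": 0}])

```text
time_s: 23.7
tcp_pos: [0.6869, -0.1523, 0.0678]
tool_rot: [[-0.042, -0.075, 0.996], [-0.005, 0.997, 0.075], [-0.999, -0.002, -0.042]]
wrist_force: [1.0, 0.6, 5.1]
finger_gap: 0.0169
grasp_force: 55.0
```

Weight is on the hook (upward 5 N). Release gently.

Emit:
apply_moves(targets=[{"tx": 0,"ty": 0,"tz": 0,"ax": 0,"ay": 0,"az": 0},{"tx": 0,"ty": 0,"tz": 0,"ax": 0,"ay": 0,"az": 0},{"tx": 0,"ty": 0,"tz": 0,"ax": 0,"ay": 0,"az": 0},{"tx": 0,"ty": 0,"tz": 0,"ax": 0,"ay": 0,"az": 0},{"tx": 0,"ty": 0,"tz": 0,"ax": 0,"ay": 0,"az": 0}], jaw=0.5)

```text
time_s: 24.2
tcp_pos: [0.6865, -0.1524, 0.0645]
tool_rot: [[-0.047, -0.075, 0.996], [-0.004, 0.997, 0.075], [-0.999, -0.0, -0.048]]
wrist_force: [-0.1, -0.6, -0.2]
finger_gap: 0.0468
grasp_force: 0.0
```

Emit:
apply_moves(targets=[{"tx": 0,"ty": 0,"tz": -0.06,"ax": 0,"ay": 0,"az": 0},{"tx": 0,"ty": 0,"tz": -0.14,"ax": 0,"ay": 0.02,"az": 0},{"tx": -0.02,"ty": 0,"tz": -0.24,"ax": 0,"ay": 0.06,"az": 0},{"tx": -0.05,"ty": 0,"tz": -0.34,"ax": 0,"ay": 0.1,"az": 0},{"tx": -0.1,"ty": 0,"tz": -0.42,"ax": 0,"ay": 0.14,"az": 0},{"tx": -0.15,"ty": 0,"tz": -0.48,"ax": 0,"ay": 0.18,"az": 0},{"tx": -0.2,"ty": 0,"tz": -0.54,"ax": 0,"ay": 0.22,"az": 0},{"tx": -0.2,"ty": 0,"tz": -0.58,"ax": 0,"ay": 0.24,"az": 0}])

```text
time_s: 25.0
tcp_pos: [0.5479, -0.1673, 0.1218]
tool_rot: [[-0.715, -0.075, 0.695], [-0.053, 0.997, 0.053], [-0.697, 0.001, -0.717]]
wrist_force: [0.7, -0.7, -0.1]
finger_gap: 0.047
grasp_force: 0.0
```

```bash
python3 - <<'E'
from h import *
o=get_obs(); print(np.round(o["joints"],2),o["wrist_force"].round(1))
for n in ("side","top"):
    im=cams.camera(n); cv2.imwrite(f"pics/end_{n}.png",im[:,:,::-1])
    hsv=cv2.cvtColor(im,cv2.COLOR_RGB2HSV); m=((hsv[...,0]<13)|(hsv[...,0]>175))&(hsv[...,1]>90)&(hsv[...,2]>60)
    B=proj([W(-.09,y,z) for y in(-.13,.13) for z in(0,.24)],n).astype(int); a,b=B.min(0),B.max(0)
    print(n,"copper in opening",m[a[1]:b[1],a[0]:b[0]].sum(),a,b,[(t,[(round(d["p"],2),np.round(d["box"]).tolist()) for d in spotter.cut_out(t,n)[:2]]) for t in("long_jig",)])
E
```

```text
[ 1.24  1.03 -1.25  2.47  2.44  0.79 -0.13] [ 0.7 -0.7 -0.1]
side copper in opening 2 [327 188] [368 299] [('long_jig', [])]
top copper in opening 0 [294 211] [409 239] [('long_jig', [])]
```

Emit:
apply_moves(targets=[{"tx": -0.06,"ty": 0,"tz": -0.06,"ax": 0,"ay": 0,"az": 0},{"tx": -0.11,"ty": 0,"tz": -0.115,"ax": 0,"ay": 0,"az": 0},{"tx": -0.14,"ty": 0,"tz": -0.145,"ax": 0,"ay": 0,"az": 0},{"tx": -0.14,"ty": 0,"tz": -0.145,"ax": 0,"ay": 0,"az": 0},{"tx": -0.14,"ty": 0,"tz": -0.145,"ax": 0,"ay": 0,"az": 0},{"tx": -0.14,"ty": 0,"tz": -0.145,"ax": 0,"ay": 0,"az": 0},{"tx": -0.14,"ty": 0,"tz": -0.145,"ax": 0,"ay": 0,"az": 0},{"tx": -0.14,"ty": 0,"tz": -0.145,"ax": 0,"ay": 0,"az": 0}])

```text
time_s: 26.0
tcp_pos: [0.5492, -0.1655, 0.171]
tool_rot: [[-0.712, -0.08, 0.698], [-0.055, 0.997, 0.058], [-0.7, 0.003, -0.714]]
wrist_force: [-0.1, -0.2, -0.2]
finger_gap: 0.047
grasp_force: 0.0
```

Emit:
apply_moves(targets=[{"tx": 0,"ty": 0,"tz": 0,"ax": 0,"ay": 0,"az": 0},{"tx": 0,"ty": 0,"tz": 0,"ax": 0,"ay": 0,"az": 0},{"tx": 0,"ty": 0,"tz": 0,"ax": 0,"ay": 0,"az": 0},{"tx": 0,"ty": 0,"tz": 0,"ax": 0,"ay": 0,"az": 0},{"tx": 0,"ty": 0,"tz": 0,"ax": 0,"ay": 0,"az": 0},{"tx": 0,"ty": 0,"tz": 0,"ax": 0,"ay": 0,"az": 0},{"tx": 0,"ty": 0,"tz": 0,"ax": 0,"ay": 0,"az": 0},{"tx": 0,"ty": 0,"tz": 0,"ax": 0,"ay": 0,"az": 0}])

```text
time_s: 26.8
tcp_pos: [0.5495, -0.1659, 0.1718]
tool_rot: [[-0.711, -0.079, 0.698], [-0.055, 0.997, 0.057], [-0.701, 0.002, -0.714]]
wrist_force: [0.2, 0.4, 0.2]
finger_gap: 0.0469
grasp_force: 0.0
```

```bash
python3 - <<'E'
from h import *
o=get_obs(); print(np.round(o["joints"],2),o["wrist_force"].round(1))
a=cams.camera("side")[:,:,::-1];b=cams.camera("top")[:,:,::-1]
A=cv2.resize(a[180:310,310:410],None,fx=4,fy=4,interpolation=cv2.INTER_CUBIC)
B=cv2.resize(b[150:280,320:420],None,fx=4,fy=4,interpolation=cv2.INTER_CUBIC)
cv2.imwrite("pics/p7.png",np.hstack([A,B]))
E
```

```text
[ 1.27  0.86 -1.24  2.44  2.4   0.61 -0.18] [0.2 0.4 0.2]
```

View pics/p7.png

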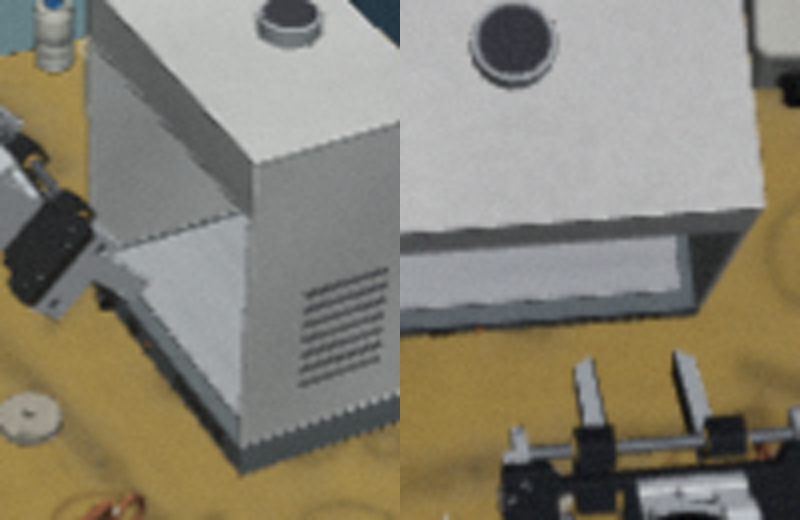

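The last picture shows an empty cabinet floor and nothing fallen, and the gripper is clear. I'll let the jig settle, then hand in.

```bash
python3 - <<'E'
from h import *
for _ in range(150): cams.camera("side")
o=get_obs(); print(o["time_s"],np.abs(o["qd"]).max())
print(bot.finish_job())
E
```

```text
34.4 0.002505751418654128
the job is handed in; nothing more can be done
None
```

I laid the long jig flat on the bench, regripped it by the handle, hung it on the right-hand hook and handed in at 34 s. I judged that hook free because the fingers met no jig there, and it took about 5 N before I let go. Neither camera can see the hooks, so the final hang isn't confirmed by picture.

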